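Lever the battery cover off the lantern's charging stand

TASK

The battery in the reading lantern's charging stand is due for a change. Lift the lantern off the stand by its top handle and set it down gently, upright, on the round cork mat; then use the cranked pry lever, not the fingers, to lever the snapped-in battery cover up at the notch until both sides are out of their catches, and set the loosened cover down gently, lying flat, on the grey felt mat. Leave the lever lying low on the desk or on its rest, clear of the stand, and leave the other things on the desk where they are.

Things in the scene. Friction and masses are not known exactly. Their poses are not given: they have to be found in the camera images.
- stand: wooden charging stand, fixed, 116 (x) x 116 (y) x 106 mm; origin on the desk under the cover's centre, x from the prying notch to the back block. A ledge at z=48 mm from x=-50 to -40; then the cover's recess (floor z=54) between cheeks (|y| 29 to 58, x -44 to 48, top z=73, level with the cover); back block from x=48 to 66, top z=106
- notch (a point): on the stand at x=-40, y=0, z=48 mm, axes as the stand: floor of the prying channel straight below the lower edge of the cover's notch end. The channel is 36 mm wide (y), level with the ledge in front of it, and runs on under the cover to x=-16 of the stand, a gap 6 mm high. Lips 10 mm above the ledge stand either side of it
- cover: black plastic battery cover, loose but snapped into the stand, about 70 g: flange 80 (x) x 56 (y) x 3 mm under a block 78 x 48 x 15 mm, 18 mm high in all; origin at the centre of its underside, x along the length away from the notch end, z up. At first its underside is at z=54 of the stand and its sides cannot be reached
- cover_lip (a point): middle of the lower edge of the cover's notch end (cover frame x=-40, z=0)
- catch (a point): on the stand, midway between the two sprung steel balls (in the cheeks at x=-25, z=62 mm of the stand) that catch over the cover's side flanges. The notch end must rise about 9 mm, both sides, to snap past them (some 15 N; one side may go first); then it stays propped about 14 mm up on the balls, tilted 10 degrees, and can be gripped by its sides
- lantern: cordless lantern, 192 mm high, about 0.55 kg, dark steel base and roof of 84 mm diameter round a clear cylinder; stands on the stand over the cover; origin at the centre of its underside, z up
- lantern_grip (a point): middle of the lantern's wooden handle bar, 186 mm above its base; the bar runs along the lantern's y axis, 84 mm long, 12 x 12 mm in section, with its two uprights at y=+-38 mm and 48 mm of free space under it at the middle of the roof
- lever: cranked pry lever, about 120 g: straight wooden handle 100 x 16 x 16 mm along its x axis (x from -55 to 45 mm), then a flat steel blade 24 mm wide and 3.5 mm thick that runs on 65 mm from x=43 mm and z=10 mm, bent 30 degrees up from the handle; origin on the handle's underside, 45 mm behind its blade end, z up. Lies level on its rest at first with the handle's underside at z=32 mm
- lever_tip (a point): middle of the lower edge of the lever's blade tip (lever frame x=100.2, y=0, z=41.0 mm); axes as the lever, so with the blade level the lever's x axis points 30 degrees down
- lever_grip (a point): middle of the lever's handle (lever frame x=-5, z=8 mm)
- lever_rest: dark wooden rest for the lever, fixed, 100 x 44 x 41 mm; two notched supports at x=-40 and x=30 mm carry the handle between cheeks 22 mm apart; the fingers fit between the supports; origin on the desk under its middle, x as the lever's
- round_mat: round cork mat, fixed, 124 mm diameter, 4 mm thick; origin at the centre of its underside
- flat_mat: grey felt mat, fixed, 130 (x) x 110 (y) x 3 mm; origin at the centre of its underside
- tin: bystander: small brass tin, 52 mm diameter, 55 mm high; origin under its centre
- ink: bystander: amber glass bottle, 44 mm diameter, 75 mm high; origin under its centre
- stone: bystander: grey stone specimen, 54 mm wide, 36 mm high; origin under its centre
- loupe: bystander: dark stand magnifier, 52 mm diameter, 33 mm high; origin under its centre
- mug: bystander: white mug, 80 mm diameter, 92 mm high, handle at its +y side; origin under its centre
- case: bystander: glass specimen box with steel edges, 80 x 60 x 49 mm; origin under its centre
Mind the look-alikes: they are no part of the job. Several things have the shape of the lever; the one meant has the colours described above.

How it is judged:
By the outcome, as a careful person would: the job done as asked, in the order asked, and still so for the second after the job is handed in, with the robot touching nothing.
It also fails if it takes over 72 s, if anything falls off the work surface, if the arm or the gripper's body presses on something with over 40 N, if the wrist force passes 120 N, or if a joint passes its speed limit or range.

ROBOT

A 6-joint arm with a two-finger parallel gripper is mounted at the origin on the work surface. World frame = base frame: x ahead of the robot, y to its left, z up, the work surface at z = 0. Lengths are in mm, angles in rad, forces in N, time in s.
With the tool pointing down it reaches from about 275 to 1000 mm from the base axis. Payload 8.4 kg.
Tool frame: the origin (TCP) lies between the finger pads; the fingertips stand 25 mm ahead of it and the grasp point (between the pads) lies 6 mm ahead of it; z points along the fingers, y is the direction in which the jaws open and shut (so a half turn about z gives the same grasp; the last joint's range is limited). The gripper opens to 85 mm and grips with 20 to 120 N. Pads are 22 mm wide; open, the fingers measure 114 mm over their backs; the gripper's body (76 mm by 85 mm) begins 54 mm behind the grasp point. The pads swing forward as they close: fully open they stand 13 mm farther back than shut.
Start: joints at [-1.228, 0.353, 1.633, -0, 1.155, -0.002], TCP at [211.254, -588.218, 256.281] pointing down, gripper open.
Joint ranges: [-2.63, 2.63], [-0.92, 2.1], [0.06, 2.66], [-1.3, 4.44], [0, 2.69], [-3.02, 3.02]. Speed limits (rad/s): [2.22, 2.22, 2.79, 3.14, 3.14, 3.14].

INTERFACE

Orientations are given as [roll, pitch, yaw] about the fixed x, y, z axes, in that order (R = Rz(yaw) Ry(pitch) Rx(roll)).
In Python, from rig import r gives the robot as it stands. The module is installed in compiled form; this text tells all that it offers.
- The arm moves only by the tool move_arm, never from a script. Its arguments are lists of equal length, an entry for each row: "slide": the shift along the world's x, y, z in cm, a list of three; "angular": the turn, a rotation vector about the world's x, y, z in rad, a list of three; "hand": the opening, from -1 (shut) to 1 (fully open). A call has 1 to 20 rows; each row is the pose to reach, as a shift and turn from the pose commanded when the call began; what a row does not reach only later rows make up. A row lasts 1/8 s, in which the tool goes at most 62.5 mm and 10.7 degrees, less where a joint would pass 70% of its speed; a pose out of reach is approached as far as the arm can. A call with a gripper value outside its range is refused whole. The fingers move at their own pace and stop on an object; "force" is the grip in N (left out, the last holds). Time passes only in rows, so rows that repeat a pose let the fingers close. It gives the time, the measured TCP pose, the force and the opening at its end, in the units of the state.
- r.sense(): the state, without advancing time (a new reading comes with each control period).
- r.grab_frame(name): name is "scene" or "top" or "wrist"; returns a dict with "pixels" (384x512x3 uint8, red, green, blue), "range_z" (384x512 float32, mm along the optical axis (not along the pixel's ray), 0 where there is no reading), "mtx" (3x3 intrinsics, pixels), "k1" (the pictures are not rectified: a ray, as slopes to the right and down, at radius r is drawn at 1 + k1 r^2 times it, then the intrinsics apply), "rvec" (rotation vector, rad) and "tvec" (3), from world to camera coordinates, as OpenCV has them. Camera axes: x right, y down, z forward; pixel columns grow to the right and rows downward; lengths in mm; the calibration is good to about 2 mm. A picture is of the moment at which its call begins.
- r.sign_off(): hands the job in, once; it reports no verdict.
The state is a dict: "clock": time; "qpos": joint angles; "qvel": joint speeds; "joint_efforts": joint torques, N m; "eef_pos": TCP position; "tcp_rot": TCP orientation; "contact_force": force on the tool from outside, world axes, zero at the start; "wrist_torque": the same for the moment, N m; "opening": opening from 0.0 (shut) to 1.0 (fully open).
Only numpy, scipy, OpenCV 4.12 (cv2) and the standard library are available. Lean on these libraries where they do the work, as an engineer would, in place of code of your own. Each camera call takes 0.05 s, during which the arm holds its last target. There are 200 camera calls.

## Working session

There is one attempt and no reset: what is moved stays moved. The work goes in short steps, Python scripts to look and compute and a tool call to move; the robot and the scene stay as the last step left them, time stands still between calls to the robot, and variables do not carry over. Pictures are saved under pics/ and viewed, about 8 in all and at most 12, crops included, and the job is handed in when it is done.

Besides the shell and the picture viewer there is one more tool, called as name(argument=value, ...), one argument or row to a line, values as JSON. move_arm: Moves the arm, as the interface text tells. Its arguments: {"type":"object","properties":{"slide":{"type":"array"},"angular":{"type":"array"},"hand":{"type":"array"},"force":{"type":"number"}},"required":["slide","angular","hand"]}

```bash
mkdir -p pics; cat > h.py <<'E'
import numpy as np, cv2
from rig import r
def grab(n,tag):
    f=r.grab_frame(n); np.savez(f'pics/{tag}.npz',**f); cv2.imwrite(f'pics/{tag}.png',cv2.cvtColor(f['pixels'],cv2.COLOR_RGB2BGR)); return f
def load(tag): return dict(np.load(f'pics/{tag}.npz'))
def cloud(f):
    K=f['mtx'];h,w=f['range_z'].shape
    u,v=np.meshgrid(np.arange(w),np.arange(h))
    p=np.stack([u,v],-1).reshape(-1,1,2).astype(float)
    n=cv2.undistortPoints(p,K,np.array([float(f['k1']),0,0,0])).reshape(h,w,2)
    z=f['range_z'].astype(float)
    c=np.stack([n[...,0]*z,n[...,1]*z,z],-1)
    R=cv2.Rodrigues(f['rvec'].astype(float))[0]
    P=(c-f['tvec'].reshape(3))@R
    P[z==0]=np.nan
    return P
def proj(f,P):
    return cv2.projectPoints(np.array(P,float).reshape(-1,1,3),f['rvec'].astype(float),f['tvec'].astype(float),f['mtx'],np.array([float(f['k1']),0,0,0]))[0].reshape(-1,2)
E
python3 - <<'E'
from h import *
a=grab('top','t0');b=grab('scene','s0')
for f in (a,b): print(f['mtx'],f['k1'],f['rvec'],f['tvec'])
s=r.sense();print(s)
im=np.vstack([a['pixels'],b['pixels']])[...,::-1]
cv2.imwrite('pics/t0.png',cv2.resize(a['pixels'][...,::-1],(800,600)))
cv2.imwrite('pics/s0.png',cv2.resize(b['pixels'][...,::-1],(800,600)))
E
```

```text
[[377.41817983   0.         257.61425981]
 [  0.         377.41817983 190.04183104]
 [  0.           0.           1.        ]] -0.03464610710785076 [ 2.21331078 -2.15086349  0.06832534] [ -43.67691056  511.65129762 1635.32103682]
[[410.23603241   0.         255.78986236]
 [  0.         410.23603241 187.43445677]
 [  0.           0.           1.        ]] 0.004205272646482447 [ 2.22052076  1.15450527 -0.41548783] [-259.15069238 -212.32323583 1615.21713304]
{'clock': 0.1, 'qpos': array([-1.22838268e+00,  3.53612062e-01,  1.63406156e+00,  1.25307789e-05,
        1.15520271e+00, -2.40019757e-03]), 'qvel': array([ 0.00071126, -0.0005532 , -0.00117985,  0.00142558,  0.00102075,
       -0.00141371]), 'joint_efforts': array([-2.11855964e-03, -6.06361985e+01, -3.42820966e+01, -2.77294134e-05,
        3.94976931e-03, -1.47235875e-05]), 'eef_pos': array([ 211.1326222 , -587.83404602,  255.61524872]), 'tcp_rot': array([-3.14030901e+00, -1.45386633e-05,  3.44808770e-01]), 'contact_force': array([-0.1295523 , -0.0205792 ,  0.10614245]), 'wrist_torque': array([-0.01799333,  0.01337141,  0.03675074]), 'opening': 1.0008610851908457}
```

View pics/t0.png

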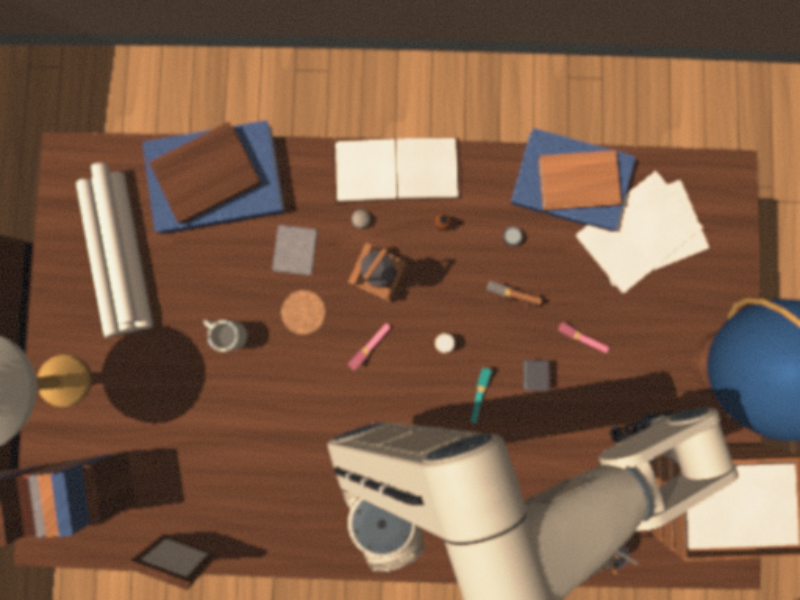

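View pics/s0.png

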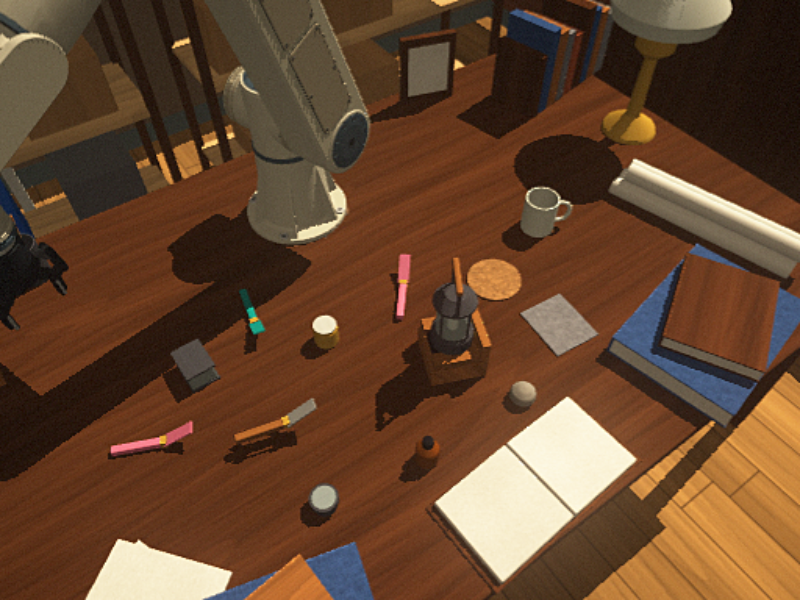

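Top picture (800×600): the wooden-handle steel lever is at (515,293). Its look-alikes are pink at (370,346), pink at (583,337) and teal at (482,395). The stand with the lantern is at (380,270), the cork mat at (303,312) and the grey felt mat at (295,250). I choose (515,293), because only it has a wooden handle, a steel blade and a rest.

```bash
python3 - <<'E'
from h import *
a=load('t0');b=load('s0')
Pa=cloud(a);Pb=cloud(b)
def at(P,u,v,s=512/800):
    i,j=int(v*s),int(u*s); return np.nanmedian(P[i-1:i+2,j-1:j+2].reshape(-1,3),0).round(0)
for n,u,v in [('cork',303,312),('felt',295,250),('lantern',380,268),('leverhandle',525,296),('blade',495,289),('mug',227,335),('case',537,375),('tin',445,343),('ink',443,221),('stone',361,218),('loupe',513,236),('desk',400,400)]:
    print(n,at(Pa,u,v))
A=cv2.resize(a['pixels'][150:210,300:360],(400,400),interpolation=cv2.INTER_CUBIC)
A2=cv2.resize(a['pixels'][140:200,210:270],(400,400),interpolation=cv2.INTER_CUBIC)
cv2.imwrite('pics/c0.png',np.hstack([A,A2])[...,::-1])
E
```

```text
cork [466. 255.   6.]
felt [638. 285.   5.]
lantern [572.  28. 212.]
leverhandle [ 525. -367.   46.]
blade [ 542. -277.   69.]
mug [393. 465.   5.]
case [ 308. -398.   49.]
tin [ 390. -145.   57.]
ink [ 722. -132.   76.]
stone [731.  93.  38.]
loupe [ 692. -332.   31.]
desk [224. -30.  -1.]
```

View pics/c0.png

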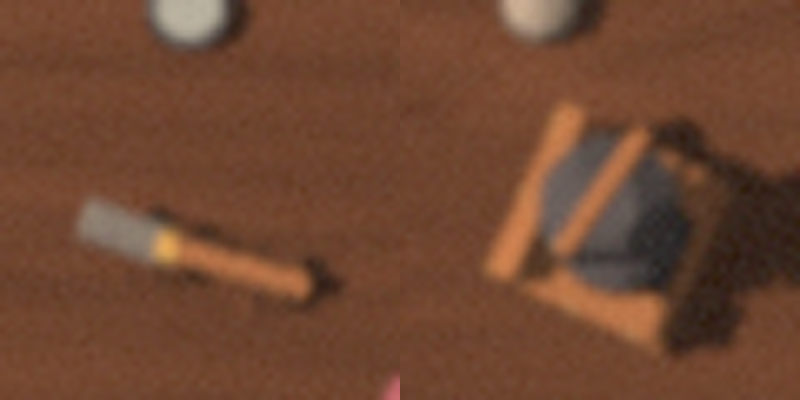

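Left half: the lever, with its blade end at (85,220) pointing to +y and its handle end at (310,285). Right half: the stand's back block runs from (570,105) to (500,270), so the notch faces lower right. The handle bar runs from (645,135) to (560,250). The choice of lever is confirmed, so I'll move in for a wrist view.

move_arm(
  slide=[
    [0,5,16],
    [5,10,16],
    [10,16,16],
    [15,24,16],
    [18,30,16],
    [20,36,16],
    [22,44,16],
    [22,44,16],
    [22,44,16],
    [22,44,16],
    [22,44,16],
    [22,44,16],
    [22,44,16],
    [22,44,16],
  ],
  angular=[
    [0,0,0],
    [0,0,0.18],
    [0,0,0.36],
    [0,0,0.54],
    [0,0,0.72],
    [0,0,0.9],
    [0,0,1.08],
    [0,0,1.26],
    [0,0,1.44],
    [0,0,1.62],
    [0,0,1.8],
    [0,0,1.98],
    [0,0,2.15],
    [0,0,2.15],
  ],
  hand=[1,1,1,1,1,1,1,1,1,1,1,1,1,1],
)

```text
clock: 1.85
eef_pos: [431.1, -148.1, 416.0]
tcp_rot: [-3.141, -0.0, 2.494]
contact_force: [0.0, -0.5, 0.5]
opening: 1.0
```

```bash
python3 - <<'E'
from h import *
s=r.sense();print(s['eef_pos'],s['tcp_rot'],s['clock'])
f=grab('wrist','w1');R=cv2.Rodrigues(f['rvec'])[0];print(f['mtx'][0,0],f['k1'],'campos',-R.T@f['tvec'],'fwd',R[2],'right',R[0])
cv2.imwrite('pics/w1.png',cv2.resize(f['pixels'][...,::-1],(800,600)))
E
```

```text
[ 431.10221605 -148.12420365  416.04273812] [-3.14141998e+00 -4.66466555e-04  2.49370442e+00] 1.85
275.7013860791445 0.0019543826791677313 campos [ 378.68122573 -108.1151833   534.24792139] fwd [ 0.20635423 -0.15461616 -0.96618413] right [0.60365001 0.79724831 0.0013437 ]
```

View pics/w1.png

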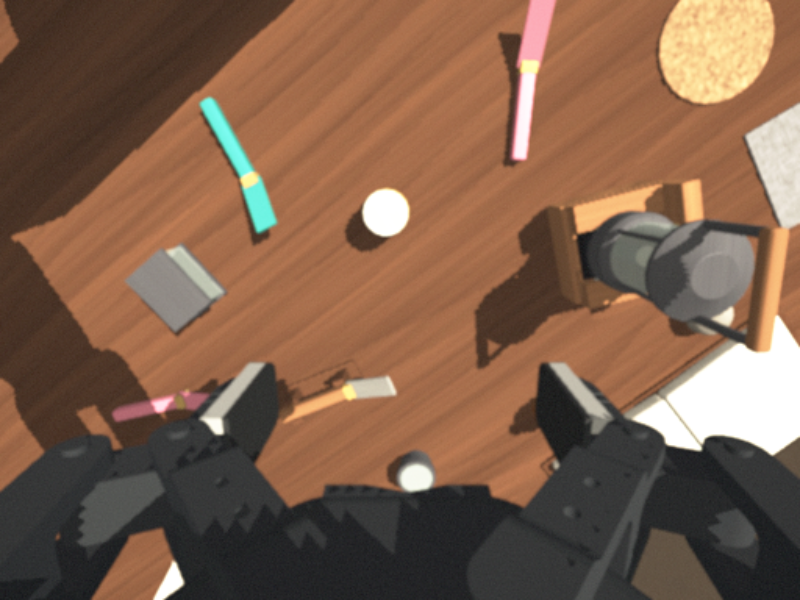

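This wrist view shows the stand's front ledge at about (565,255), the lantern's bar from (775,230) to (760,350), the lever at (340,395) with its blade tip at (395,385), and the cork mat at (717,45).

```bash
python3 - <<'E'
from h import *
for t in ('w1','t0','s0'):
    f=load(t);P=cloud(f).reshape(-1,3);C=f['pixels'].reshape(-1,3).astype(int)
    ok=~np.isnan(P[:,0]);P=P[ok];C=C[ok]
    near=lambda c,d:np.hypot(P[:,0]-c[0],P[:,1]-c[1])<d
    print(t,'desk z',np.median(P[near((450,60),60)&(abs(P[:,2])<12)],0))
    m=near((575,28),75)&(P[:,2]>245)&(P[:,2]<285)
    # wooden colour only
    m&=(C[:,0]>C[:,2]+40)
    Q=P[m]
    if len(Q)>5:
        c=Q.mean(0);u,s,v=np.linalg.svd(Q-c);d=v[0];pr=(Q-c)@d
        print(' bar n',len(Q),c.round(1),np.percentile(Q[:,2],[10,50,90]).round(1),'mid',(c+d*(pr.max()+pr.min())/2).round(1),'len',np.ptp(pr).round(1),'ang',np.degrees(np.arctan2(d[1],d[0])).round(1))
    m=near((575,28),75)&(P[:,2]>100)&(P[:,2]<112)&(C[:,0]>C[:,2]+40)
    Q=P[m]
    if len(Q)>5:
        c=Q.mean(0);rc=cv2.minAreaRect(Q[:,:2].astype(np.float32));print(' backblock top n',len(Q),c.round(1),rc)
    m=near((575,28),85)&(P[:,2]>66)&(P[:,2]<80)&(C[:,0]>C[:,2]+40)
    Q=P[m]
    if len(Q)>5: print(' cheeks n',len(Q),Q.mean(0).round(1),cv2.minAreaRect(Q[:,:2].astype(np.float32)))
    m=near((466,255),90)&(P[:,2]>-10)&(P[:,2]<15)&(C[:,0]>1.05*C[:,1])&(C[:,0]>130)
    if t=='t0':m&=True
    Q=P[m]
    if len(Q)>20: print(' cork n',len(Q),cv2.minEnclosingCircle(Q[:,:2].astype(np.float32)),Q.mean(0).round(1))
    m=near((635,285),95)&(abs(P[:,2])<15)&(C.max(1)-C.min(1)<30)&(C.min(1)>70)
    Q=P[m]
    if len(Q)>20: print(' felt n',len(Q),cv2.minAreaRect(Q[:,:2].astype(np.float32)),Q.mean(0).round(1))
    m=near((525,-330),90)&(P[:,2]>38)&(P[:,2]<58)&(C[:,0]>C[:,2]+40)
    Q=P[m]
    if len(Q)>20: print(' lever handle n',len(Q),cv2.minAreaRect(Q[:,:2].astype(np.float32)),Q.mean(0).round(1))
    m=near((525,-330),120)&(P[:,2]>50)&(P[:,2]<90)&(C.max(1)-C.min(1)<40)
    Q=P[m]
    if len(Q)>20: print(' blade n',len(Q),cv2.minAreaRect(Q[:,:2].astype(np.float32)),Q.mean(0).round(1),np.percentile(Q[:,2],[5,95]))
E
```

```text
w1 desk z [452.65564299  65.46425648   0.6510858 ]
 bar n 1429 [570.8  37.9 263.7] [258.7 265.  266.5] mid [572.8  36.6 263.7] len 83.2 ang -33.0
 backblock top n 167 [566.4  88.4 105.5] ((568.23779296875, 48.53837585449219), (51.431095123291016, 106.53875732421875), 17.425140380859375)
 cheeks n 1345 [551.1  40.1  73.8] ((573.830322265625, 38.56626510620117), (93.7039566040039, 117.4382553100586), 67.59007263183594)
 cork n 7203 ((466.07464599609375, 254.96424865722656), 89.9542236328125) [477.7 245.6   3.1]
 felt n 1776 ((638.474365234375, 262.30792236328125), (64.2555160522461, 129.51553344726562), 84.40126037597656) [625.4 255.3   4. ]
 lever handle n 571 ((526.8225708007812, -350.11627197265625), (117.02099609375, 33.89106750488281), 76.58140563964844) [ 524.1 -353.7   46.9]
 blade n 255 ((541.818603515625, -281.79852294921875), (49.949073791503906, 21.945873260498047), 75.12223052978516) [ 541.9 -280.1   65.1] [51.47892668 77.32955039]
t0 desk z [453.13252968  63.44888218   0.78607101]
 bar n 75 [573.2  37.6 264.7] [260. 265. 269.] mid [573.4  37.4 264.7] len 82.4 ang 147.6
 ba
[... 1063 characters left out ...]
2949219), 29.89231300354004)
 cheeks n 280 [599.8  21.9  73.5] ((576.6417236328125, 41.658233642578125), (106.45526123046875, 121.51280975341797), 67.95245361328125)
 cork n 735 ((453.2763366699219, 248.17025756835938), 74.19751739501953) [464.7 251.7   4.7]
 felt n 166 ((641.2150268554688, 282.9913330078125), (111.63799285888672, 131.3832244873047), 86.41490936279297) [647.5 286.6   3.8]
 lever handle n 249 ((524.3877563476562, -355.8890380859375), (110.39881896972656, 35.158321380615234), 75.08106994628906) [ 524.3 -359.1   47.8]
 blade n 133 ((531.396240234375, -328.6679992675781), (138.58180236816406, 25.84891700744629), 77.12486267089844) [ 543.  -285.4   64.3] [51.63048851 78.49156958]
```

move_arm(
  slide=[
    [4,5,0],
    [8,10,-2],
    [12,15,-4],
    [14.2,18.5,-7],
    [14.2,18.5,-9],
    [14.2,18.5,-10],
    [14.2,18.5,-12],
    [14.2,18.5,-14],
    [14.2,18.5,-15.1],
    [14.2,18.5,-15.1],
    [14.2,18.5,-15.1],
    [14.2,18.5,-15.1],
    [14.2,18.5,-15.1],
    [14.2,18.5,-15.1],
    [14.2,18.5,-15.1],
  ],
  angular=[
    [0,0,0.07],
    [0,0,0.07],
    [0,0,0.07],
    [0,0,0.07],
    [0,0,0.07],
    [0,0,0.07],
    [0,0,0.07],
    [0,0,0.07],
    [0,0,0.07],
    [0,0,0.07],
    [0,0,0.07],
    [0,0,0.07],
    [0,0,0.07],
    [0,0,0.07],
    [0,0,0.07],
  ],
  hand=[0.4,0.4,0.4,0.4,0.4,0.4,0.4,0.4,0.4,0.4,-1,-1,-1,-1,-1],
  force=60,
)

```text
clock: 3.78
eef_pos: [573.8, 37.0, 266.0]
tcp_rot: [3.14, 0.001, 2.565]
contact_force: [-0.7, 1.4, 6.8]
opening: 0.123
```

move_arm(
  slide=[
    [0,0,0.5],
    [0,0,1.5],
    [0,0,3],
    [0,0,5],
    [0,0,6.5],
    [0,0,6.5],
  ],
  angular=[
    [0,0,0],
    [0,0,0],
    [0,0,0],
    [0,0,0],
    [0,0,0],
    [0,0,0],
  ],
  hand=[-1,-1,-1,-1,-1,-1],
)

```text
clock: 4.53
eef_pos: [574.0, 36.8, 331.9]
tcp_rot: [3.14, 0.002, 2.565]
contact_force: [0.3, 0.0, -7.2]
opening: 0.127
```

move_arm(
  slide=[
    [-0.7,1.5,0],
    [-2,4,0],
    [-3.7,7.3,0],
    [-5.4,10.7,0],
    [-7.2,14.2,0],
    [-9,17.8,0],
    [-10.2,20.2,0],
    [-10.9,21.5,0],
    [-10.9,21.7,-1.5],
    [-10.9,21.7,-4],
    [-10.9,21.7,-6.5],
    [-10.9,21.7,-9],
    [-10.9,21.7,-11],
    [-10.9,21.7,-12],
    [-10.9,21.7,-12.5],
    [-10.9,21.7,-12.5],
    [-10.9,21.7,-12.5],
  ],
  angular=[
    [0,0,0],
    [0,0,0],
    [0,0,0],
    [0,0,0],
    [0,0,0],
    [0,0,0],
    [0,0,0],
    [0,0,0],
    [0,0,0],
    [0,0,0],
    [0,0,0],
    [0,0,0],
    [0,0,0],
    [0,0,0],
    [0,0,0],
    [0,0,0],
    [0,0,0],
  ],
  hand=[-1,-1,-1,-1,-1,-1,-1,-1,-1,-1,-1,-1,-1,-1,-1,-1,-1],
)

```text
clock: 6.65
eef_pos: [464.7, 254.0, 205.9]
tcp_rot: [3.141, 0.001, 2.565]
contact_force: [0.4, 0.3, -5.8]
opening: 0.129
```

```bash
python3 - <<'E'
from h import *
f=grab('top','t1');g=grab('scene','s1')
A=cv2.resize(f['pixels'][130:235,150:290],(400,300),interpolation=cv2.INTER_CUBIC)
# lantern pose from cloud
for F in (f,g):
    P=cloud(F).reshape(-1,3);C=F['pixels'].reshape(-1,3).astype(int)
    m=(np.hypot(P[:,0]-465,P[:,1]-254)<70)&(abs(P[:,2]-4)<5)&(C[:,0]>130)
    print(len(P[m]),P[m].mean(0))
B=cv2.resize(g['pixels'][110:245,220:400],(400,300),interpolation=cv2.INTER_CUBIC)
cv2.imwrite('pics/c1.png',np.hstack([A,B])[...,::-1])
E
```

```text
86 [474.92513832 237.37587848   4.63878512]
144 [482.29177553 255.96689781   4.65462901]
```

View pics/c1.png

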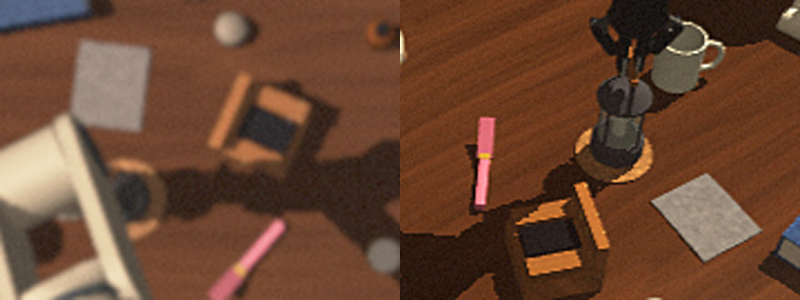

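The picture shows the lantern hanging upright, centred over the cork mat, at (620,140) in the scene half. I'll lower the last 9 mm.

move_arm(
  slide=[
    [0,0,-0.2],
    [0,0,-0.4],
    [0,0,-0.6],
    [0,0,-0.75],
    [0,0,-0.85],
    [0,0,-0.9],
    [0,0,-0.9],
    [0,0,-0.9],
  ],
  angular=[
    [0,0,0],
    [0,0,0],
    [0,0,0],
    [0,0,0],
    [0,0,0],
    [0,0,0],
    [0,0,0],
    [0,0,0],
  ],
  hand=[-1,-1,-1,-1,-1,-1,-1,-1],
)

```text
clock: 7.75
eef_pos: [464.6, 254.1, 197.0]
tcp_rot: [3.14, 0.0, 2.565]
contact_force: [-2.0, 0.6, 5.6]
opening: 0.123
```

move_arm(
  slide=[
    [0,0,-0.9],
    [0,0,-0.9],
    [0,0,-0.9],
    [0,0,1],
    [0,0,4],
    [0,0,9],
    [0,0,14],
    [2,-5,18],
    [4,-11,20],
    [6,-17,20.3],
    [6.5,-18.4,20.3],
    [6.5,-18.4,20.3],
  ],
  angular=[
    [0,0,0],
    [0,0,0],
    [0,0,0],
    [0,0,0],
    [0,0,0],
    [0,0,0],
    [0,0,0],
    [0,0,0],
    [0,0,0],
    [0,0,0],
    [0,0,0],
    [0,0,0],
  ],
  hand=[0.0,0.2,0.3,0.3,0.3,0.3,0.3,0.5,1,1,1,1],
)

```text
clock: 9.25
eef_pos: [529.6, 68.3, 399.4]
tcp_rot: [3.142, 0.0, 2.562]
contact_force: [-0.2, 0.5, -0.5]
opening: 1.002
```

That call pressed a little low, because the shift is relative to the call's own start. I'll check the lantern and measure the stand.

```bash
python3 - <<'E'
from h import *
f=grab('wrist','w2');g=grab('scene','s2')
for F in (f,g):
    P=cloud(F).reshape(-1,3);C=F['pixels'].reshape(-1,3).astype(int)
    m=(np.hypot(P[:,0]-465,P[:,1]-254)<70)&(P[:,2]>180)&(P[:,2]<210)&(C[:,0]>C[:,2]+40);print('bar',m.sum(),P[m].mean(0),np.percentile(P[m][:,2],[5,50,95]))
B=cv2.resize(g['pixels'][110:245,220:400],(400,300),interpolation=cv2.INTER_CUBIC)
A=cv2.resize(f['pixels'],(400,300),interpolation=cv2.INTER_AREA)
cv2.imwrite('pics/c2.png',np.hstack([A,B])[...,::-1])
E
```

```text
bar 890 [470.3264837  250.15170853 195.67815771] [191.85268256 196.12837812 197.63615231]
bar 70 [468.42204658 249.95562737 195.56292529] [190.58898636 195.88479877 199.03809456]
```

View pics/c2.png

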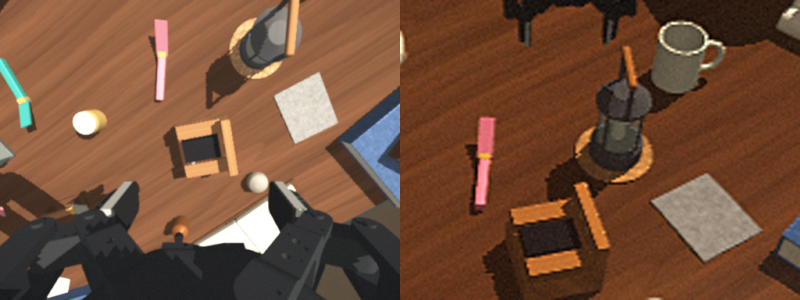

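The picture shows the lantern standing upright on the cork mat, at (620,130) in the right half. The cover is seated in the stand, at (200,150) in the left half. Next I'll fit the stand and felt poses.

```bash
python3 - <<'E'
from h import *
from scipy.optimize import minimize
def sel(P,c,d): return P[np.hypot(P[:,0]-c[0],P[:,1]-c[1])<d]
def fitrect(Q,L,W,x0):
    # robust: maximise points inside rect L x W minus edges via soft penalty
    def cost(p):
        c,s=np.cos(p[2]),np.sin(p[2]);d=Q[:,:2]-p[:2]
        a=np.abs(d@[c,s])-L/2;b=np.abs(d@[-s,c])-W/2
        e=np.maximum(np.maximum(a,b),0);return np.mean(np.minimum(e,6)**2)
    return minimize(cost,x0,method='Nelder-Mead',options=dict(xatol=.01,fatol=1e-5,initial_simplex=[np.array(x0)+d for d in ([0,0,0],[4,0,0],[0,4,0],[0,0,.06])]))
for t in ('w2','s2','t1'):
    P=cloud(load(t)).reshape(-1,3);P=P[~np.isnan(P[:,0])]
    Q=sel(P,(573,37),90);Q1=Q[abs(Q[:,2]-73.8)<2.5];Q2=Q[abs(Q[:,2]-106.5)<2.5]
    th=np.radians(68);u=np.array([np.cos(th),np.sin(th)])
    s=fitrect(Q1,92,116,[573,38.5,th]);x=s.x;print(t,len(Q1),'origin',(x[:2]-2*np.array([np.cos(x[2]),np.sin(x[2])])).round(1),np.degrees(x[2]).round(2),round(s.fun,3))
    s=fitrect(Q2,18,116,[593,90,th]);x=s.x;print('   block',len(Q2),'origin',(x[:2]-57*np.array([np.cos(x[2]),np.sin(x[2])])).round(1),np.degrees(x[2]).round(2),round(s.fun,3), 'ztop',np.median(Q1[:,2]).round(1),np.median(Q2[:,2]).round(1))
    C=load(t)['pixels'].reshape(-1,3).astype(int);Pa=cloud(load(t)).reshape(-1,3)
    m=(np.hypot(Pa[:,0]-638,Pa[:,1]-283)<100)&(abs(Pa[:,2]-3.5)<6)&(C.max(1)-C.min(1)<30)&(C.min(1)>70)
    Q=Pa[m]; s=fitrect(Q,130,110,[638,282,np.radians(-6)]);print('   felt',len(Q),s.x.round(2),np.degrees(s.x[2]).round(1),round(s.fun,3))
E
```

```text
w2 3121 origin [573.9  36.7] 66.95 0.028
   block 836 origin [573.2  36.4] 67.71 0.0 ztop 73.5 106.8
   felt 4208 [ 6.3970e+02  2.8502e+02 -9.0000e-02] -5.0 0.0
s2 622 origin [573.2  34.3] 68.66 0.206
   block 142 origin [571.5  33.3] 67.47 0.008 ztop 73.7 106.4
   felt 191 [ 6.4149e+02  2.8376e+02 -9.0000e-02] -5.3 0.019
t1 255 origin [570.7  35.4] 67.7 0.141
   block 66 origin [571.2  34.9] 68.71 0.002 ztop 73.5 106.8
   felt 358 [ 6.38e+02  2.82e+02 -1.00e-01] -6.0 0.0
```

move_arm(
  slide=[
    [0,-3,0],
    [0,-8,0],
    [0,-14,0],
    [0,-20,-2],
    [0,-26,-4],
    [0,-32,-8],
    [0,-38,-11],
    [-0.5,-41,-14],
    [-0.5,-41,-14],
    [-0.5,-41,-14],
    [-0.5,-41,-14],
    [-0.5,-41,-14],
  ],
  angular=[
    [0,0,-0.1],
    [0,0,-0.25],
    [0,0,-0.42],
    [0,0,-0.6],
    [0,0,-0.75],
    [0,0,-0.9],
    [0,0,-1.05],
    [0,0,-1.2],
    [0,0,-1.25],
    [0,0,-1.25],
    [0,0,-1.25],
    [0,0,-1.25],
  ],
  hand=[1,1,1,1,1,1,1,1,1,1,1,1],
)

```text
clock: 10.85
eef_pos: [524.9, -339.5, 260.0]
tcp_rot: [3.14, 0.0, 1.317]
contact_force: [1.1, -0.2, 0.5]
opening: 1.003
```

```bash
python3 - <<'E'
from h import *
print(r.sense()['eef_pos'],r.sense()['tcp_rot'])
f=grab('wrist','w3');P=cloud(f).reshape(-1,3);C=f['pixels'].reshape(-1,3).astype(int)
near=np.hypot(P[:,0]-525,P[:,1]+340)<120
th=np.radians(75)
for n,m in dict(handle=near&(abs(P[:,2]-48.5)<3)&(C[:,0]>C[:,2]+45),blade=near&(P[:,2]>50)&(P[:,2]<85)&(C.max(1)-C.min(1)<40)&(P[:,1]>-330)).items():
    Q=P[m].astype(np.float32);
    rc=cv2.minAreaRect(Q[:,:2]);l=cv2.fitLine(Q[:,:2],cv2.DIST_HUBER,0,.01,.01).ravel()
    print(n,m.sum(),rc,np.degrees(np.arctan2(l[1],l[0])),l[2:],np.percentile(Q[:,2],[2,50,98]))
cv2.imwrite('pics/w3.png',cv2.resize(f['pixels'][60:320,100:440],(800,612))[:600,:,::-1])
E
```

```text
[ 524.88084204 -339.46489596  260.03780261] [3.14046703e+00 3.04986169e-04 1.31680171e+00]Traceback (most recent call last):
  File "<stdin>", line 8, in <module>
cv2.error: OpenCV(4.12.0) /io/opencv/modules/imgproc/src/convhull.cpp:143: error: (-215:Assertion failed) total >= 0 && (depth == CV_32F || depth == CV_32S) in function 'convexHull'
```

View pics/w3.png

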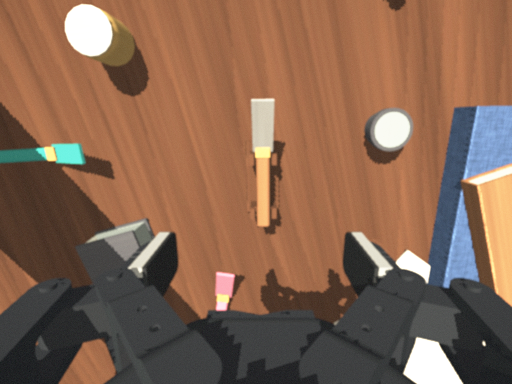

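The raw wrist picture shows the lever with its blade tip at (262,99), ferrule at (262,152) and handle end at (264,226). I'll fix the measurement.

```bash
python3 - <<'E'
from h import *
f=load('w3');P3=cloud(f);C3=f['pixels'].astype(int)
for v in range(100,232,10): print(v,P3[v,262].round(1),C3[v,262])
box=np.zeros(P3.shape[:2],bool);box[95:232,240:290]=1
for n,m in dict(handle=box&(P3[...,2]>44)&(P3[...,2]<52)&(C3[...,0]-C3[...,2]>35),blade=box&(P3[...,2]>52)&(P3[...,2]<85)&(np.ptp(C3,axis=2)<60)).items():
    Q=P3[m].astype(np.float32); print(n,len(Q))
    if len(Q)<10: continue
    l=cv2.fitLine(Q[:,:2],cv2.DIST_HUBER,0,.01,.01).ravel()
    print(cv2.minAreaRect(Q[:,:2]),np.degrees(np.arctan2(l[1],l[0])),l[2:],np.percentile(Q[:,2],[2,50,98]))
E
```

```text
100 [ 547.6 -259.1   77.8] [246 241 226]
110 [ 545.2 -268.6   72.2] [214 207 185]
120 [ 542.7 -278.7   66.9] [217 210 189]
130 [ 540.  -289.4   58.8] [218 209 189]
140 [ 537.2 -300.5   53.9] [217 209 189]
150 [ 534.2 -312.    51.7] [255 251 167]
160 [ 531.2 -323.7   49.6] [250 195 129]
170 [ 528.2 -335.4   50.3] [250 193 126]
180 [ 525.1 -347.5   49.6] [250 195 129]
190 [ 521.9 -359.8   49.2] [250 194 127]
200 [ 518.7 -372.4   48.9] [250 196 129]
210 [ 515.5 -384.9   49.5] [250 195 126]
220 [ 512.  -398.3   48.1] [250 192 125]
230 [ 504.1 -430.7    1.7] [158 105  74]
handle 1074Traceback (most recent call last):
  File "<stdin>", line 9, in <module>
cv2.error: OpenCV(4.12.0) /io/opencv/modules/imgproc/src/convhull.cpp:143: error: (-215:Assertion failed) total >= 0 && (depth == CV_32F || depth == CV_32S) in function 'convexHull'
```

```bash
python3 - <<'E'
from h import *
f=load('w3');P3=cloud(f);C3=f['pixels'].astype(int)
box=np.zeros(P3.shape[:2],bool);box[95:232,240:290]=1
D=C3[...,0]-C3[...,2]
for n,m in dict(handle=box&(P3[...,2]>46)&(P3[...,2]<51.5)&(D>90),blade=box&(P3[...,2]>53)&(P3[...,2]<85)&(D<50)).items():
    Q=np.ascontiguousarray(P3[m][:,:2].astype(np.float32)); z=P3[m][:,2]
    l=cv2.fitLine(Q,cv2.DIST_HUBER,0,.01,.01).ravel()
    d=l[:2]*np.sign(l[1]);s=(Q-l[2:])@d
    print(n,len(Q),cv2.minAreaRect(Q),'ang',np.degrees(np.arctan2(d[1],d[0])).round(2),'ends',l[2:]+d*np.percentile(s,.5),l[2:]+d*np.percentile(s,99.5),'z',np.percentile(z,[2,50,98]))
E
```

```text
handle 879 ((523.0386352539062, -358.91522216796875), (98.78900909423828, 16.702251434326172), 75.08683776855469) ang 75.73 ends [ 511.21768 -406.55453] [ 535.024   -312.93048] z [46.94961621 48.93299639 50.80799829]
blade 875 ((542.7175903320312, -281.0860900878906), (45.62689208984375, 23.415626525878906), 76.80419158935547) ang 77.88 ends [ 538.39777 -301.79724] [ 547.6379 -258.7809] z [53.77983949 67.0426322  78.05675707]
```

move_arm(
  slide=[
    [-0.1,-1,-4],
    [-0.2,-1.9,-9],
    [-0.2,-1.9,-14],
    [-0.2,-1.9,-18],
    [-0.2,-1.9,-20.5],
    [-0.2,-1.9,-21.4],
    [-0.2,-1.9,-21.4],
    [-0.2,-1.9,-21.4],
    [-0.2,-1.9,-21.4],
    [-0.2,-1.9,-21.4],
    [-0.2,-1.9,-21.4],
    [-0.2,-1.9,-21.4],
  ],
  angular=[
    [0,0,0.01],
    [0,0,0.01],
    [0,0,0.01],
    [0,0,0.01],
    [0,0,0.01],
    [0,0,0.01],
    [0,0,0.01],
    [0,0,0.01],
    [0,0,0.01],
    [0,0,0.01],
    [0,0,0.01],
    [0,0,0.01],
  ],
  hand=[0.7,0.6,0.6,0.6,0.6,0.6,-1,-1,-1,-1,-1,-1],
  force=60,
)

```text
clock: 12.4
eef_pos: [522.9, -359.6, 46.7]
tcp_rot: [3.14, 0.001, 1.325]
contact_force: [-0.4, 0.9, 8.0]
opening: 0.175
```

```bash
cat >> h.py <<'E'
from scipy.spatial.transform import Rotation as Ro
SO=np.array([572.8,35.8,0]);SY=np.radians(67.7)
TIP=np.array([106.4,0,32.3]) # tip rel. grasp point in lever frame
LYAW_OFF=0.0
def lever_pose(R):  # lever rotation from tool rotation: lever z = -tool z, lever x = tool x
    return R*Ro.from_euler('x',np.pi)
def plan(tx,ty,tz,beta,s=None):
    """tip at stand (tx,ty,tz), nose down beta deg -> TCP, shift cm, rotvec from the present pose"""
    s=s or r.sense()
    R0=Ro.from_euler('xyz',s['tcp_rot'])
    L=Ro.from_euler('z',SY)*Ro.from_euler('y',np.radians(beta))
    tip=SO+Ro.from_euler('z',SY).apply([tx,ty,tz])
    g=tip-L.apply(TIP)
    R1=L*Ro.from_euler('x',np.pi)
    t=g-R1.apply([0,0,6])
    return ((t-s['eef_pos'])/10).round(2),(R1*R0.inv()).as_rotvec().round(3),t.round(1)
def tipnow(s=None):
    s=s or r.sense();R=Ro.from_euler('xyz',s['tcp_rot']);L=lever_pose(R)
    p=s['eef_pos']+R.apply([0,0,6])+L.apply(TIP)
    q=Ro.from_euler('z',-SY).apply(p-SO); e=(Ro.from_euler('z',-SY)*L).as_euler('ZYX',degrees=True)
    return q.round(1),e.round(1)
E
python3 - <<'E'
from h import *
print(tipnow())
for a in [(-75,0,110,30),(-75,0,70,30)]: print(plan(*a))
E
```

```text
(array([-279.5,  -88.7,   72.9]), array([ 8.2,  0. , -0.1]))
(array([-1.85, 22.86,  9.37]), array([-0.497,  0.165, -0.14 ]), array([ 504.4, -131. ,  140.4]))
(array([-1.85, 22.86,  5.37]), array([-0.497,  0.165, -0.14 ]), array([ 504.4, -131. ,  100.4]))
```

move_arm(
  slide=[
    [0,0,1],
    [0,0,3],
    [0,0,6],
    [0,0,9],
    [0,3,12],
    [0,7,12],
    [-1,12,12],
    [-1.8,17,12],
    [-1.8,21,11],
    [-1.8,22.9,9.4],
    [-1.8,22.9,9.4],
    [-1.8,22.9,9.4],
  ],
  angular=[
    [0,0,0],
    [0,0,0],
    [0,0,0],
    [0,0,0],
    [-0.1,0.03,-0.03],
    [-0.2,0.066,-0.06],
    [-0.3,0.1,-0.09],
    [-0.4,0.13,-0.12],
    [-0.497,0.165,-0.14],
    [-0.497,0.165,-0.14],
    [-0.497,0.165,-0.14],
    [-0.497,0.165,-0.14],
  ],
  hand=[-1,-1,-1,-1,-1,-1,-1,-1,-1,-1,-1,-1],
  force=110,
)

```text
clock: 13.9
eef_pos: [504.7, -130.8, 140.4]
tcp_rot: [-3.141, 0.523, 1.181]
contact_force: [0.2, -0.4, -1.0]
opening: 0.167
```

```bash
python3 - <<'E'
from h import *
s=r.sense();print(tipnow(),s['eef_pos'],s['contact_force'],s['opening'])
f=grab('wrist','w4');g=grab('scene','s4')
q,_=tipnow(s);p=SO+Ro.from_euler('z',SY).apply(q);print('pred tip',p,proj(f,p),proj(g,p))
rot=Ro.from_euler('z',SY)
for n,pt in dict(lipL=[-50,18,58],notch=[-40,0,48],lip=[-40,0,54],chL=[-44,58,73],chR=[-44,-58,73]).items(): print(n,proj(f,SO+rot.apply(pt)).round(0),proj(g,SO+rot.apply(pt)).round(0))
A=cv2.resize(f['pixels'],(800,600))
cv2.imwrite('pics/w4.png',A[...,::-1])
E
```

```text
(array([-74.7,  -0.3, 110. ]), array([-0., 30.,  0.])) [ 504.67989644 -130.83532581  140.40456152] [ 0.23330392 -0.41856985 -0.97679166] 0.1669665162218524
pred tip [544.7321878  -33.42700281 110.        ] [[262.86751129 -32.53991461]] [[264.31739939 213.23393723]]
lipL [[ 210. -141.]] [[270. 217.]]
notch [[ 261. -181.]] [[275. 223.]]
lip [[ 261. -186.]] [[275. 222.]]
chL [[  68. -180.]] [[269. 204.]]
chR [[ 455. -181.]] [[279. 234.]]
```

View pics/w4.png

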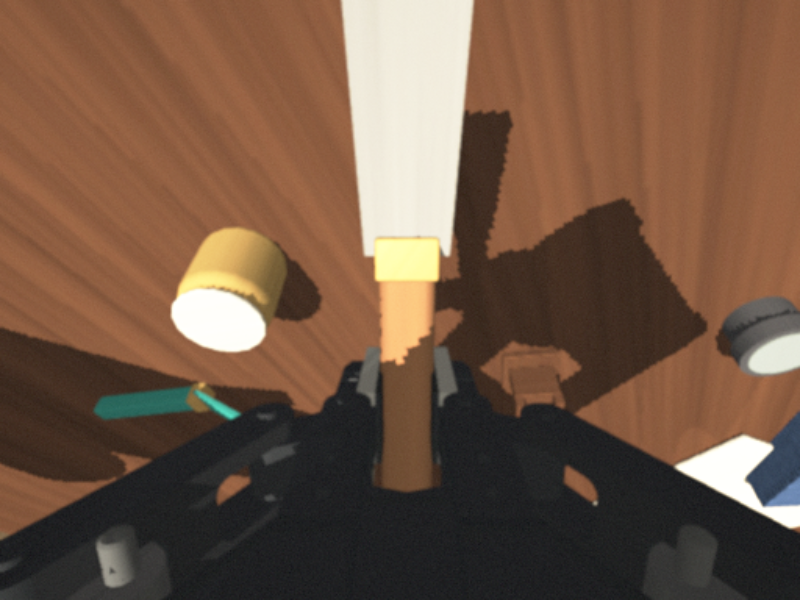

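The picture shows the blade level and centred in the frame, from (405,0) to the ferrule at (407,258), with the handle held squarely. I'll check the blade's height and tilt from depth.

```bash
python3 - <<'E'
from h import *
f=load('w4');P=cloud(f)
Q=P[5:150,240:285].reshape(-1,3);Q=Q[(Q[:,2]>95)&(Q[:,2]<135)]
S=Ro.from_euler('z',-SY).apply(Q-SO)
A=np.c_[S[:,0]+100,S[:,1],np.ones(len(S))];c=np.linalg.lstsq(A,S[:,2],rcond=None)[0]
print(len(S),'slope x,y deg',np.degrees(c[:2]),'z at x=-100',c[2],'x range',S[:,0].min(),S[:,0].max(),'y',np.percentile(S[:,1],[1,99]))
g=load('s4');P=cloud(g).reshape(-1,3);S=Ro.from_euler('z',-SY).apply(P-SO)
m=(abs(S[:,1])<16)&(S[:,2]>100)&(S[:,2]<120)&(S[:,0]<-60)&(S[:,0]>-140);Q=S[m];print(len(Q),'scene blade x max',np.sort(Q[:,0])[-12:].round(0),'z',np.median(Q[:,2]),'y',np.percentile(Q[:,1],[2,98]))
print(plan(-55,0,62,30)); print(plan(-45,0,49.5,31))
E
```

```text
6495 slope x,y deg [ 0.3137619  -0.06235506] z at x=-100 115.89234166949029 x range -134.40759116171645 -82.1424957708554 y [-8.47552167  8.06001338]
116 scene blade x max [-82. -82. -82. -81. -81. -80. -80. -79. -79. -78. -78. -78.] z 116.29424993591698 y [-12.90171639  11.32405201]
(array([ 0.74,  1.88, -4.79]), array([-0.001,  0.   ,  0.002]), array([ 512. , -112.5,   92.4]))
(array([ 1.14,  2.85, -5.86]), array([-0.017,  0.007,  0.002]), array([ 516. , -102.7,   81.8]))
```

move_arm(
  slide=[
    [0.4,1,-1],
    [0.74,1.88,-3],
    [0.74,1.88,-4.5],
    [1,2.4,-4.8],
    [1.14,2.85,-5],
    [1.14,2.85,-5.4],
    [1.14,2.85,-5.4],
    [1.14,2.85,-5.4],
  ],
  angular=[
    [-0.017,0.007,0],
    [-0.017,0.007,0],
    [-0.017,0.007,0],
    [-0.017,0.007,0],
    [-0.017,0.007,0],
    [-0.017,0.007,0],
    [-0.017,0.007,0],
    [-0.017,0.007,0],
  ],
  hand=[-1,-1,-1,-1,-1,-1,-1,-1],
)

```text
clock: 15.0
eef_pos: [515.7, -101.8, 85.5]
tcp_rot: [-3.14, 0.542, 1.182]
contact_force: [0.3, 0.2, -1.6]
opening: 0.166
```

```bash
python3 - <<'E'
from h import *
s=r.sense();print(tipnow(),s['contact_force'],s['wrist_torque'])
f=grab('scene','s5')
A=cv2.resize(f['pixels'][170:270,215:345],(780,600),interpolation=cv2.INTER_CUBIC);cv2.imwrite('pics/s5.png',A[...,::-1])
E
```

```text
(array([-44.3,   0.6,  53.2]), array([ 0. , 31. ,  0.1])) [ 0.3172988   0.21291149 -1.60020389] [ 0.29602409 -0.16703582 -0.02049264]
```

View pics/s5.png

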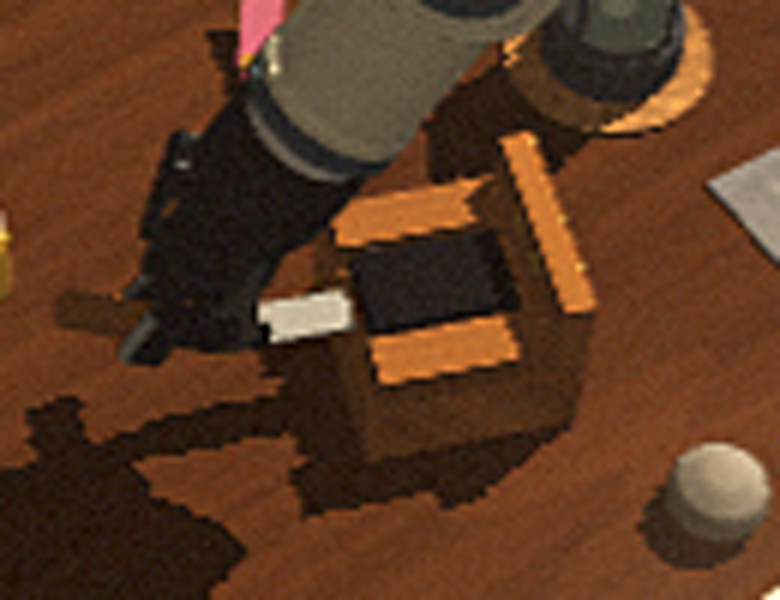

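The picture shows the blade lined up with the channel, its tip at (350,310) in the crop, over the ledge just before the cover at (430,285). I'll feel down to the ledge.

move_arm(
  slide=[
    [0,0,-0.1],
    [0,0,-0.2],
    [0,0,-0.3],
    [0,0,-0.35],
    [0,0,-0.35],
  ],
  angular=[
    [0,0,0],
    [0,0,0],
    [0,0,0],
    [0,0,0],
    [0,0,0],
  ],
  hand=[-1,-1,-1,-1,-1],
)

```text
clock: 15.68
eef_pos: [515.6, -101.7, 81.7]
tcp_rot: [-3.14, 0.542, 1.182]
contact_force: [-0.4, -0.3, -0.9]
opening: 0.165
```

move_arm(
  slide=[
    [0,0,-0.05],
    [0,0,-0.1],
    [0,0,-0.1],
  ],
  angular=[
    [0,0,0],
    [0,0,0],
    [0,0,0],
  ],
  hand=[-1,-1,-1],
)

```text
clock: 16.05
eef_pos: [515.6, -101.7, 80.7]
tcp_rot: [-3.14, 0.542, 1.182]
contact_force: [-0.6, -0.2, -1.8]
opening: 0.164
```

move_arm(
  slide=[
    [0,0,-0.05],
    [0,0,-0.08],
    [0,0,-0.08],
  ],
  angular=[
    [0,0,0],
    [0,0,0],
    [0,0,0],
  ],
  hand=[-1,-1,-1],
)

```text
clock: 16.42
eef_pos: [515.6, -101.7, 80.0]
tcp_rot: [-3.14, 0.542, 1.182]
contact_force: [0.4, 1.1, -1.1]
opening: 0.164
```

move_arm(
  slide=[
    [0,0,-0.05],
    [0,0,-0.08],
    [0,0,-0.08],
  ],
  angular=[
    [0,0,0],
    [0,0,0],
    [0,0,0],
  ],
  hand=[-1,-1,-1],
)

```text
clock: 16.8
eef_pos: [515.6, -101.7, 79.1]
tcp_rot: [-3.14, 0.542, 1.182]
contact_force: [-0.6, -1.5, -1.6]
opening: 0.165
```

move_arm(
  slide=[
    [0,0,-0.05],
    [0,0,-0.05],
    [0,0,-0.05],
  ],
  angular=[
    [0,0,0],
    [0,0,0],
    [0,0,0],
  ],
  hand=[-1,-1,-1],
)

```text
clock: 17.18
eef_pos: [515.6, -101.7, 78.7]
tcp_rot: [-3.14, 0.542, 1.182]
contact_force: [0.1, -0.9, -0.8]
opening: 0.166
```

move_arm(
  slide=[
    [0,0,-0.05],
    [0,0,-0.05],
    [0,0,-0.05],
  ],
  angular=[
    [0,0,0],
    [0,0,0],
    [0,0,0],
  ],
  hand=[-1,-1,-1],
)

```text
clock: 17.55
eef_pos: [515.7, -101.7, 78.2]
tcp_rot: [-3.14, 0.542, 1.182]
contact_force: [0.4, -0.2, -1.0]
opening: 0.167
```

```bash
python3 - <<'E'
from h import *
s=r.sense();print(tipnow(),s['contact_force'],s['wrist_torque'])
f=grab('wrist','w6');P=cloud(f);S=Ro.from_euler('z',-SY).apply(P.reshape(-1,3)-SO).reshape(P.shape)
Q=S[5:150,240:285].reshape(-1,3);Q=Q[(Q[:,2]>35)&(Q[:,2]<75)]
A=np.c_[Q[:,0]+50,Q[:,1],np.ones(len(Q))];c=np.linalg.lstsq(A,Q[:,2],rcond=None)[0]
print(len(Q),'slopes',np.degrees(c[:2]),'z top at x=-50',c[2],Q[:,0].min(),Q[:,0].max(),np.percentile(Q[:,1],[1,99]))
d=S[...,2][(abs(S[...,2])<10)];print('desk',len(d),np.median(d))
g=grab('scene','s6');Pg=cloud(g);Sg=Ro.from_euler('z',-SY).apply(Pg.reshape(-1,3)-SO)
C=g['pixels'].reshape(-1,3).astype(int)
m=(abs(Sg[:,1])<14)&(Sg[:,2]>42)&(Sg[:,2]<64)&(Sg[:,0]>-85)&(Sg[:,0]<-38)&(np.ptp(C,axis=1)<60)&(C.min(1)>90)
Q=Sg[m];A=np.c_[Q[:,0]+50,np.ones(len(Q))];c=np.linalg.lstsq(A,Q[:,2],rcond=None)[0];print('scene',len(Q),np.degrees(c[0]),c[1],'xmax',np.sort(Q[:,0])[-8:].round(1),'y',np.percentile(Q[:,1],[3,97]).round(1))
E
```

```text
(array([-44.2,   0.7,  45.9]), array([ 0. , 31. ,  0.1])) [ 0.3997393  -0.19114294 -1.04417054] [ 0.28246872 -0.12919782 -0.02280093]
6495 slopes [-0.78175481  0.04902464] z top at x=-50 51.95440709676772 -103.86639346780842 -51.590204615183744 [-7.56756352  8.95668129]
desk 125701 0.5122592216734395
scene 68 -0.2848348388578256 52.46325577266298 xmax [-54.5 -54.4 -54.  -53.  -52.9 -51.4 -51.  -50.1] y [-11.9  10.9]
```

move_arm(
  slide=[
    [0,0,0.15],
    [0.06,0.14,0.15],
    [0.11,0.28,0.15],
    [0.11,0.28,0.05],
    [0.11,0.28,0],
    [0.11,0.28,0],
  ],
  angular=[
    [0,0,0],
    [0,0,0],
    [0,0,0],
    [0,0,0],
    [0,0,0],
    [0,0,0],
  ],
  hand=[-1,-1,-1,-1,-1,-1],
)

```text
clock: 18.4
eef_pos: [516.7, -98.9, 78.1]
tcp_rot: [-3.14, 0.542, 1.182]
contact_force: [0.0, 0.6, -0.1]
opening: 0.163
```

move_arm(
  slide=[
    [0,0,-0.05],
    [0,0,-0.05],
    [0,0,-0.05],
  ],
  angular=[
    [0,0,0],
    [0,0,0],
    [0,0,0],
  ],
  hand=[-1,-1,-1],
)

```text
clock: 18.77
eef_pos: [516.7, -99.0, 77.8]
tcp_rot: [-3.14, 0.542, 1.182]
contact_force: [-0.0, -0.6, 0.3]
opening: 0.164
```

move_arm(
  slide=[
    [0,0,-0.05],
    [0,0,-0.05],
    [0,0,-0.05],
  ],
  angular=[
    [0,0,0],
    [0,0,0],
    [0,0,0],
  ],
  hand=[-1,-1,-1],
)

```text
clock: 19.15
eef_pos: [516.7, -99.0, 77.3]
tcp_rot: [-3.14, 0.542, 1.182]
contact_force: [-0.8, -1.9, 2.7]
opening: 0.163
```

move_arm(
  slide=[
    [0,0,0.12],
    [0.08,0.19,0.12],
    [0.15,0.37,0.12],
    [0.23,0.56,0.12],
    [0.3,0.74,0.12],
    [0.3,0.74,0.12],
  ],
  angular=[
    [0,0,0],
    [0,0,0],
    [0,0,0],
    [0,0,0],
    [0,0,0],
    [0,0,0],
  ],
  hand=[-1,-1,-1,-1,-1,-1],
)

```text
clock: 19.9
eef_pos: [519.9, -91.3, 78.3]
tcp_rot: [-3.14, 0.542, 1.182]
contact_force: [0.7, 0.2, -1.3]
opening: 0.161
```

No resistance, so I'll continue 13 mm.

move_arm(
  slide=[
    [0.08,0.19,0],
    [0.15,0.37,0],
    [0.23,0.56,0],
    [0.3,0.74,0],
    [0.38,0.93,0],
    [0.46,1.11,0],
    [0.49,1.2,0],
    [0.49,1.2,0],
  ],
  angular=[
    [0,0,0],
    [0,0,0],
    [0,0,0],
    [0,0,0],
    [0,0,0],
    [0,0,0],
    [0,0,0],
    [0,0,0],
  ],
  hand=[-1,-1,-1,-1,-1,-1,-1,-1],
)

```text
clock: 20.9
eef_pos: [524.7, -79.5, 78.4]
tcp_rot: [-3.14, 0.542, 1.182]
contact_force: [-1.1, 0.2, -1.1]
opening: 0.168
```

```bash
python3 - <<'E'
from h import *
s=r.sense();print(tipnow(),s['contact_force'],s['wrist_torque'])
f=grab('scene','s7')
A=cv2.resize(f['pixels'][170:270,215:345],(780,600),interpolation=cv2.INTER_CUBIC);cv2.imwrite('pics/s7.png',A[...,::-1])
P=cloud(f).reshape(-1,3);S=Ro.from_euler('z',-SY).apply(P-SO)
for x in (-30,0,30):
    m=(abs(S[:,0]-x)<8)&(abs(S[:,1])<18)&(S[:,2]>60);print(x,np.median(S[m][:,2]))
E
```

```text
(array([-20.2,   0.8,  46.1]), array([ 0. , 31. ,  0.1])) [-1.07808462  0.17758435 -1.13671804] [ 0.20675661 -0.12938358 -0.05448112]
-30 402.4624622148161
0 455.72028237998967
30 73.83129434198922
```

View pics/s7.png

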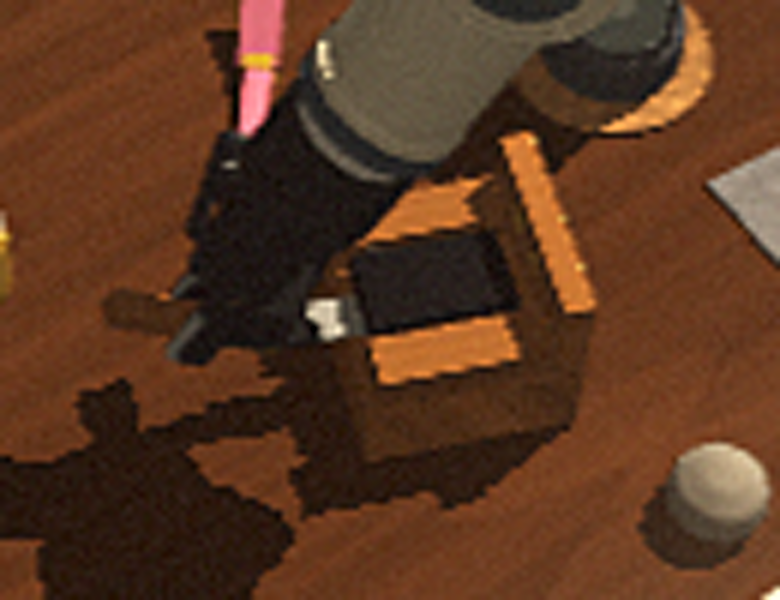

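The picture shows the blade under the cover's notch end at (355,315), with the cover still level. I'll push 3 mm further, then pry about the ledge edge.

move_arm(
  slide=[
    [0.06,0.14,0],
    [0.11,0.28,0],
    [0.11,0.28,0],
  ],
  angular=[
    [0,0,0],
    [0,0,0],
    [0,0,0],
  ],
  hand=[-1,-1,-1],
)

```text
clock: 21.32
eef_pos: [525.9, -76.6, 78.4]
tcp_rot: [-3.14, 0.542, 1.182]
contact_force: [0.4, 0.1, -1.4]
opening: 0.165
```

```bash
sed -i 's/^TIP=.*/TIP=np.array([103.4,0,33.3])/' h.py; cat >> h.py <<'E'
def pivot(phi,d,F=(-50,48.4),s=None):
    p=np.radians(phi);return plan(F[0]+d*np.cos(p),0.8,F[1]+d*np.sin(p),30-phi,s)
E
python3 - <<'E'
from h import *
s=r.sense();print(tipnow(s),s['contact_force'],s['wrist_torque'])
d=tipnow(s)[0][0]+50;print(d)
for phi in (-1,4,8,12,16,20,24,27): print(phi,*pivot(phi,d,s=s))
E
```

```text
(array([-19.1,   0.8,  48.5]), array([ 0. , 31. ,  0.1])) [ 0.37936774  0.0557351  -1.37575873] [ 0.30563922 -0.16495676 -0.00145172]
30.9
-1 [-0.    0.   -0.07] [-0.    -0.001  0.   ] [525.8 -76.6  77.7]
4 [-0.09 -0.21 -0.71] [ 0.081 -0.035  0.   ] [525.  -78.7  71.3]
8 [-0.14 -0.34 -1.23] [ 0.145 -0.061  0.   ] [524.4 -80.   66.1]
12 [-0.18 -0.44 -1.76] [ 0.21  -0.088  0.   ] [524.  -81.   60.8]
16 [-0.21 -0.5  -2.3 ] [ 0.274 -0.114  0.   ] [523.8 -81.6  55.4]
20 [-0.22 -0.53 -2.84] [ 0.339 -0.141  0.   ] [523.7 -81.9  50. ]
24 [-0.22 -0.52 -3.38] [ 0.404 -0.167  0.   ] [523.7 -81.8  44.6]
27 [-0.2  -0.49 -3.78] [ 0.452 -0.187  0.   ] [523.8 -81.5  40.6]
```

move_arm(
  slide=[
    [-0.03,-0.08,-0.35],
    [-0.09,-0.21,-0.71],
    [-0.12,-0.28,-0.97],
    [-0.14,-0.34,-1.23],
    [-0.16,-0.39,-1.5],
    [-0.18,-0.44,-1.76],
    [-0.18,-0.44,-1.76],
  ],
  angular=[
    [0.04,-0.017,0],
    [0.081,-0.035,0],
    [0.113,-0.048,0],
    [0.145,-0.061,0],
    [0.178,-0.075,0],
    [0.21,-0.088,0],
    [0.21,-0.088,0],
  ],
  hand=[-1,-1,-1,-1,-1,-1,-1],
)

```text
clock: 22.2
eef_pos: [523.8, -81.4, 60.8]
tcp_rot: [3.141, 0.313, 1.18]
contact_force: [0.7, 3.2, -0.2]
opening: 0.165
```

```bash
cat >> h.py <<'E'
def cover(tag):
    f=grab('scene',tag);P=cloud(f).reshape(-1,3);S=Ro.from_euler('z',-SY).apply(P-SO);C=f['pixels'].reshape(-1,3).astype(int)
    m=(abs(S[:,0])<46)&(abs(S[:,1])<24)&(S[:,2]>55)&(S[:,2]<100)&(C.max(1)<75);Q=S[m]
    out=[]
    for y0,y1 in ((-24,0),(0,24),(-24,24)):
        q=Q[(Q[:,1]>y0)&(Q[:,1]<y1)]
        if len(q)<15: out.append(None);continue
        A=np.c_[q[:,0]/80,q[:,1]/48,np.ones(len(q))];c=np.linalg.lstsq(A,q[:,2],rcond=None)[0]
        out.append((len(q),'z notch',(c[2]-c[0]/2).round(1),'z back',(c[2]+c[0]/2).round(1),'roll/48',c[1].round(1)))
    return out
E
python3 - <<'E'
from h import *
s=r.sense();print(tipnow(s),s['contact_force'],s['wrist_torque']);print(*cover('s8'),sep='\n')
E
```

```text
(array([-20.2,   0.7,  54.9]), array([-0.1, 17.9, -0. ])) [ 0.69881063  3.16755538 -0.22417177] [ 0.42357316 -0.12659804  0.01467349]
(214, 'z notch', np.float64(76.3), 'z back', np.float64(84.1), 'roll/48', np.float64(7.4))
(174, 'z notch', np.float64(75.7), 'z back', np.float64(84.8), 'roll/48', np.float64(-4.4))
(388, 'z notch', np.float64(74.5), 'z back', np.float64(82.8), 'roll/48', np.float64(2.2))
```

move_arm(
  slide=[
    [-0.02,-0.03,-0.27],
    [-0.03,-0.06,-0.54],
    [-0.04,-0.08,-0.81],
    [-0.04,-0.09,-1.08],
    [-0.04,-0.09,-1.08],
  ],
  angular=[
    [0.032,-0.013,0],
    [0.064,-0.026,0],
    [0.096,-0.04,0],
    [0.129,-0.053,0],
    [0.129,-0.053,0],
  ],
  hand=[-1,-1,-1,-1,-1],
)

```text
clock: 22.88
eef_pos: [523.6, -82.1, 50.0]
tcp_rot: [3.141, 0.173, 1.18]
contact_force: [1.3, 4.4, 1.9]
opening: 0.16
```

```bash
sed -i 's/S\[:,0\])<46)&(abs(S\[:,1\])<24)/S[:,0])<34)\&(abs(S[:,1])<22)/; s/S\[:,2\]<100)&/S[:,2]<92)\&/' h.py
python3 - <<'E'
from h import *
s=r.sense();print(tipnow(s),s['contact_force'],s['wrist_torque']);print(*cover('s9'),sep='\n')
E
```

```text
(array([-21.2,   0.6,  59. ]), array([-0.1,  9.9, -0. ])) [1.34767488 4.40856839 1.86297531] [ 0.55761547 -0.13400604  0.03355061]
(89, 'z notch', np.float64(90.4), 'z back', np.float64(80.9), 'roll/48', np.float64(19.5))
(76, 'z notch', np.float64(79.5), 'z back', np.float64(96.7), 'roll/48', np.float64(-0.4))
(165, 'z notch', np.float64(83.7), 'z back', np.float64(83.5), 'roll/48', np.float64(7.7))
```

move_arm(
  slide=[
    [0,0,-0.27],
    [0,0.01,-0.54],
    [0.01,0.03,-0.81],
    [0.02,0.04,-0.94],
    [0.02,0.04,-0.94],
  ],
  angular=[
    [0.032,-0.013,0],
    [0.064,-0.026,0],
    [0.096,-0.039,0],
    [0.113,-0.046,0],
    [0.113,-0.046,0],
  ],
  hand=[-1,-1,-1,-1,-1],
)

```text
clock: 23.55
eef_pos: [523.6, -81.8, 40.5]
tcp_rot: [-3.141, 0.053, 1.181]
contact_force: [-0.2, -0.5, 0.8]
opening: 0.165
```

```bash
python3 - <<'E'
from h import *
s=r.sense();print(tipnow(s),s['contact_force'],s['wrist_torque'])
f=grab('top','t10');g=grab('scene','s10')
P=cloud(f);S=Ro.from_euler('z',-SY).apply(P.reshape(-1,3)-SO)
C=f['pixels'].reshape(-1,3).astype(int)
for x in (-32,-16,0,16,32):
  for y in (-14,14):
    m=(abs(S[:,0]-x)<8)&(abs(S[:,1]-y)<10)&(S[:,2]>50)&(S[:,2]<105);print((x,y),m.sum(),np.median(S[m][:,2]).round(1) if m.sum() else None,end='; ')
A=cv2.resize(g['pixels'][175:255,230:330],(500,400),interpolation=cv2.INTER_CUBIC);B=cv2.resize(f['pixels'][140:200,215:275],(300,400),interpolation=cv2.INTER_CUBIC)
cv2.imwrite('pics/c10.png',np.hstack([A,B])[...,::-1])
E
```

```text
(array([-22.8,   0.8,  62.3]), array([-0.,  3.,  0.])) [-0.22342087 -0.54445795  0.76810017] [ 0.06874025 -0.08442226 -0.01189724]
(-32, -14) 0 None; (-32, 14) 6 89.9; (-16, -14) 13 83.5; (-16, 14) 16 83.3; (0, -14) 14 81.9; (0, 14) 18 79.7; (16, -14) 17 78.1; (16, 14) 18 76.3; (32, -14) 14 75.0; (32, 14) 17 71.7;
```

The torque fell back to its unloaded value and the cover's top tilts about 11°, so it has snapped. I'll ease the lever back partly and check that the cover stays up.

move_arm(
  slide=[
    [0,0,0.4],
    [0,0,0.8],
    [0.01,0,1.2],
    [0.02,0.04,1.6],
    [0.04,0.1,2.1],
    [0.06,0.15,2.55],
    [0.06,0.15,2.55],
  ],
  angular=[
    [-0.05,0.02,0],
    [-0.1,0.04,0],
    [-0.15,0.06,0],
    [-0.2,0.08,0],
    [-0.25,0.103,0],
    [-0.307,0.126,0],
    [-0.307,0.126,0],
  ],
  hand=[-1,-1,-1,-1,-1,-1,-1],
)

```text
clock: 24.52
eef_pos: [524.8, -79.5, 66.0]
tcp_rot: [3.141, 0.385, 1.183]
contact_force: [1.2, -0.5, 0.5]
opening: 0.164
```

```bash
cat >> h.py <<'E'
def cov2(f):
    S=Ro.from_euler('z',-SY).apply(cloud(f).reshape(-1,3)-SO)
    for y in (-14,14):
        print('y',y,[(x,np.median(S[m][:,2]).round(1)) for x in (-32,-16,0,16,32) for m in [(abs(S[:,0]-x)<7)&(abs(S[:,1]-y)<9)&(S[:,2]>50)&(S[:,2]<105)] if m.sum()>4])
E
python3 - <<'E'
from h import *
s=r.sense();print(tipnow(s),s['contact_force'],s['wrist_torque'])
cov2(grab('top','t11'));cov2(grab('scene','s11'))
E
```

```text
(array([-18.8,   0.9,  52.5]), array([ 0.1, 22.1, -0. ])) [ 1.16801108 -0.49253351  0.45895569] [ 0.09739411 -0.20623334 -0.0517542 ]
y -14 []
y 14 []
y -14 [(-32, np.float64(84.0)), (-16, np.float64(83.0)), (0, np.float64(78.8)), (16, np.float64(76.0)), (32, np.float64(73.3))]
y 14 [(-32, np.float64(86.4)), (-16, np.float64(82.8)), (0, np.float64(80.0)), (16, np.float64(77.5)), (32, np.float64(74.6))]
```

move_arm(
  slide=[
    [-0.2,-0.5,0],
    [-0.57,-1.39,0],
    [-0.95,-2.3,0],
    [-1.5,-3.7,0],
    [-2.1,-5.1,0],
    [-2.7,-6.5,1],
    [-2.7,-6.5,4],
    [-2.7,-6.5,7],
    [-2.7,-6.5,7],
  ],
  angular=[
    [0,0,0],
    [0,0,0],
    [0,0,0],
    [0,0,0],
    [0,0,0],
    [0,0,0],
    [0,0,0],
    [0,0,0],
    [0,0,0],
  ],
  hand=[-1,-1,-1,-1,-1,-1,-1,-1,-1],
)

```text
clock: 25.75
eef_pos: [498.6, -145.9, 138.5]
tcp_rot: [3.137, 0.383, 1.179]
contact_force: [0.2, 0.4, -1.4]
opening: 0.168
```

```bash
python3 - <<'E'
from h import *
s=r.sense();cov2(grab('scene','s12'));cov2(grab('top','t12'))
R0=Ro.from_euler('xyz',s['tcp_rot'])
R1=Ro.from_euler('xyz',[np.pi,0,1.325])
print(((np.array([522.9,-359.6,46.7])-s['eef_pos'])/10).round(2),(R1*R0.inv()).as_rotvec().round(3),s['eef_pos'],s['tcp_rot'])
E
```

```text
y -14 [(-32, np.float64(84.3)), (-16, np.float64(81.8)), (0, np.float64(79.5)), (16, np.float64(75.5)), (32, np.float64(73.7))]
y 14 [(-32, np.float64(85.9)), (-16, np.float64(82.6)), (0, np.float64(79.1)), (16, np.float64(76.3)), (32, np.float64(73.8))]
y -14 []
y 14 [(32, np.float64(74.4))]
[  2.43 -21.37  -9.18] [ 0.365 -0.116  0.143] [ 498.5796238  -145.88977303  138.51844518] [3.13700887 0.38299596 1.17903154]
```

The cover stays propped. I'll return the lever above its rest, level.

move_arm(
  slide=[
    [0.3,-3,0],
    [0.8,-7,0],
    [1.3,-12,0],
    [1.9,-17,-1],
    [2.4,-20.5,-2],
    [2.4,-21.4,-3.2],
    [2.4,-21.4,-3.2],
    [2.4,-21.4,-3.2],
  ],
  angular=[
    [0.06,-0.02,0.02],
    [0.12,-0.04,0.05],
    [0.2,-0.06,0.08],
    [0.28,-0.09,0.11],
    [0.365,-0.116,0.143],
    [0.365,-0.116,0.143],
    [0.365,-0.116,0.143],
    [0.365,-0.116,0.143],
  ],
  hand=[-1,-1,-1,-1,-1,-1,-1,-1],
)

```text
clock: 26.85
eef_pos: [521.1, -357.5, 103.6]
tcp_rot: [-3.136, 0.002, 1.328]
contact_force: [0.6, 1.1, -0.2]
opening: 0.166
```

```bash
python3 - <<'E'
from h import *
s=r.sense()
f=grab('wrist','w13');P=cloud(f)
th=1.325;S=Ro.from_euler('z',-th).apply(P.reshape(-1,3)-s['eef_pos']).reshape(P.shape)
D=f['pixels'].astype(int);D=D[...,0]-D[...,2]
b=np.zeros(D.shape,bool);b[:,230:295]=1
Q=S[b&(D>60)&(S[...,2]>-25)&(S[...,2]<15)&(abs(S[...,1])<12)&(S[...,0]>12)]
c=np.polyfit(Q[:,0],Q[:,2],1);cy=np.polyfit(Q[:,0],Q[:,1],1);print('handle',len(Q),Q[:,0].min(),Q[:,0].max(),'pitch deg',np.degrees(c[0]),'top z rel TCP at grasp',c[1],'yaw',np.degrees(cy[0]),cy[1])
R0=Ro.from_euler('xyz',s['tcp_rot']);R1=Ro.from_euler('xyz',[np.pi,0,1.325])
print(((np.array([522.9,-359.6,46.7])-s['eef_pos'])/10).round(2),(R1*R0.inv()).as_rotvec().round(3),s['contact_force'])
E
```

```text
handle 3267 12.009322474393926 73.97184312680145 pitch deg 2.1174780988641047 top z rel TCP at grasp 1.137243871712488 yaw -0.428792464187383 0.9091863800411998
[ 0.18 -0.21 -5.69] [ 0.    -0.006 -0.003] [ 0.64894711  1.13639584 -0.18244806]
```

move_arm(
  slide=[
    [0.18,-0.21,0],
    [0.18,-0.21,-2],
    [0.18,-0.21,-4],
    [0.18,-0.21,-5],
    [0.18,-0.21,-5.3],
    [0.18,-0.21,-5.5],
    [0.18,-0.21,-5.6],
    [0.18,-0.21,-5.6],
  ],
  angular=[
    [0,-0.006,-0.003],
    [0,-0.006,-0.003],
    [0,-0.006,-0.003],
    [0,-0.006,-0.003],
    [0,-0.006,-0.003],
    [0,-0.006,-0.003],
    [0,-0.006,-0.003],
    [0,-0.006,-0.003],
  ],
  hand=[-1,-1,-1,-1,-1,-1,-1,-1],
)

```text
clock: 27.9
eef_pos: [523.4, -361.4, 48.5]
tcp_rot: [3.139, 0.0, 1.324]
contact_force: [0.2, 0.6, -1.5]
opening: 0.166
```

move_arm(
  slide=[
    [0,0,-0.1],
    [0,0,-0.15],
    [0,0,-0.15],
  ],
  angular=[
    [0,0,0],
    [0,0,0],
    [0,0,0],
  ],
  hand=[-1,-1,-1],
)

```text
clock: 28.28
eef_pos: [523.3, -361.3, 46.9]
tcp_rot: [3.139, 0.0, 1.324]
contact_force: [-0.0, 1.0, 2.5]
opening: 0.168
```

move_arm(
  slide=[
    [0,0,0],
    [0,0,0],
    [0,0,0],
    [0,0,1],
    [0,0,4],
    [0,0,9],
    [0,0,14],
    [0.5,5,19],
    [1,10,20],
    [1.8,16,20],
    [2.6,22,20],
    [3.4,28,20],
    [3.9,33,20],
    [3.9,37,20],
    [3.9,37,20],
    [3.9,37,20],
  ],
  angular=[
    [0,0,0],
    [0,0,0],
    [0,0,0],
    [0,0,0],
    [0,0,0],
    [0,0,0],
    [0,0,0],
    [0,0,0],
    [0,0,-0.05],
    [0,0,-0.1],
    [0,0,-0.142],
    [0,0,-0.142],
    [0,0,-0.142],
    [0,0,-0.142],
    [0,0,-0.142],
    [0,0,-0.142],
  ],
  hand=[0.1,0.4,0.6,0.6,0.6,0.6,0.6,0.8,0.8,0.8,0.8,0.8,0.8,0.8,0.8,0.8],
  force=50,
)

```text
clock: 30.28
eef_pos: [562.2, 8.4, 247.0]
tcp_rot: [3.139, 0.0, 1.182]
contact_force: [0.5, -0.8, -0.8]
opening: 0.902
```

```bash
python3 - <<'E'
from h import *
s=r.sense();print(s['eef_pos'],s['tcp_rot'],s['contact_force'],s['opening'])
f=grab('wrist','w14');g=grab('scene','s14');t=grab('top','t14')
cov2(f);cov2(g)
P=cloud(f).reshape(-1,3);S=Ro.from_euler('z',-SY).apply(P-SO);C=f['pixels'].reshape(-1,3).astype(int)
m=(abs(S[:,0])<55)&(abs(S[:,1])<30)&(S[:,2]>70)&(S[:,2]<92)&(C.max(1)<85);Q=S[m]
c=np.polyfit(Q[:,0],Q[:,2],1);print(len(Q),'tilt',np.degrees(np.arctan(c[0])),'z0',c[1],'x',np.percentile(Q[:,0],[1,99]),'y',np.percentile(Q[:,1],[1,99]))
for t_ in (g,t):
    P=cloud(t_).reshape(-1,3);C=t_['pixels'].reshape(-1,3).astype(int)
    m=(P[:,0]>490)&(P[:,0]<560)&(P[:,1]>-420)&(P[:,1]<-250)&(P[:,2]>36)&(P[:,2]<90);Q=P[m];print('lever',m.sum(),cv2.minAreaRect(np.ascontiguousarray(Q[:,:2].astype(np.float32))),np.percentile(Q[:,2],[5,50,95]))
A=cv2.resize(f['pixels'],(400,300));B=cv2.resize(g['pixels'][160:300,120:320],(400,300),interpolation=cv2.INTER_CUBIC)
cv2.imwrite('pics/c14.png',np.hstack([A,B])[...,::-1])
E
```

```text
[562.16410221   8.39314406 247.03977405] [3.13882834e+00 3.88028155e-04 1.18227290e+00] [ 0.50893537 -0.78298184 -0.78780961] 0.90219794055634
y -14 [(-32, np.float64(85.7)), (-16, np.float64(82.6)), (0, np.float64(79.7)), (16, np.float64(76.6)), (32, np.float64(73.9))]
y 14 [(-32, np.float64(86.1)), (-16, np.float64(83.1)), (0, np.float64(80.0)), (16, np.float64(77.1)), (32, np.float64(74.1))]
y -14 [(-32, np.float64(84.4)), (-16, np.float64(82.1)), (0, np.float64(77.3)), (16, np.float64(74.8)), (32, np.float64(72.4))]
y 14 [(-32, np.float64(85.1)), (-16, np.float64(83.0)), (0, np.float64(79.3)), (16, np.float64(77.9)), (32, np.float64(75.3))]
3621 tilt -8.98413150573303 z0 79.61108449778666 x [-38.85340217  47.46466798] y [-25.7166444   28.89784037]
lever 452 ((529.8257446289062, -336.3448791503906), (154.51251220703125, 39.368682861328125), 75.51116943359375) [39.0599566  49.79388717 73.56874832]
lever 180 ((527.879150390625, -334.8226318359375), (155.16281127929688, 34.649803161621094), 76.36639404296875) [42.22761028 50.60263194 74.56493099]
```

View pics/c14.png

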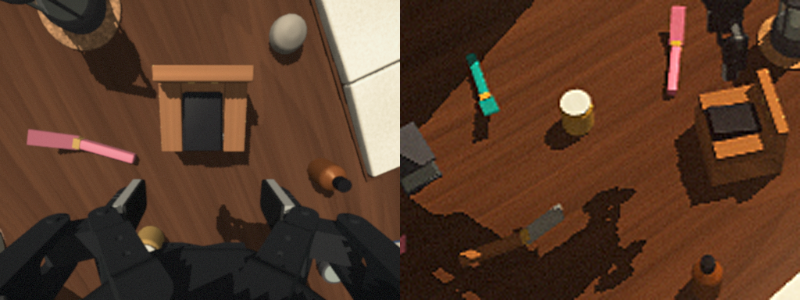

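The picture shows the lever back on its rest at (510,235) in the right half. The cover is propped, tilted at the notch end and centred between the fingers at (203,122) in the left half. I'll go down to grip it by its sides.

move_arm(
  slide=[
    [-0.2,-0.2,-4],
    [-0.2,-0.2,-8],
    [-0.2,-0.2,-12],
    [-0.2,-0.2,-14],
    [-0.2,-0.2,-14.6],
    [-0.2,-0.2,-14.9],
    [-0.2,-0.2,-14.9],
  ],
  angular=[
    [0,0,0],
    [0,0,0],
    [0,0,0],
    [0,0,0],
    [0,0,0],
    [0,0,0],
    [0,0,0],
  ],
  hand=[0.5,0.5,0.5,0.5,0.5,0.5,0.5],
)

```text
clock: 31.3
eef_pos: [560.7, 6.5, 98.3]
tcp_rot: [3.138, -0.0, 1.181]
contact_force: [-0.3, 0.8, -0.3]
opening: 0.75
```

move_arm(
  slide=[
    [0,0,0],
    [0,0,0],
    [0,0,0],
    [0,0,0],
    [0,0,0],
  ],
  angular=[
    [0,0,0],
    [0,0,0],
    [0,0,0],
    [0,0,0],
    [0,0,0],
  ],
  hand=[0.2,0,-0.2,-0.4,-0.4],
  force=40,
)

```text
clock: 31.92
eef_pos: [560.6, 6.7, 98.0]
tcp_rot: [3.138, -0.0, 1.182]
contact_force: [1.1, 0.0, 5.1]
opening: 0.547
```

move_arm(
  slide=[
    [0,0,0.3],
    [0,0,0.8],
    [0,0,1.5],
    [0,0,3],
    [0,0,5.5],
    [0,0,8],
    [0,0,8],
  ],
  angular=[
    [0,0,0],
    [0,0,0],
    [0,0,0],
    [0,0,0],
    [0,0,0],
    [0,0,0],
    [0,0,0],
  ],
  hand=[-0.4,-0.4,-0.4,-0.4,-0.4,-0.4,-0.4],
  force=50,
)

```text
clock: 32.8
eef_pos: [560.7, 6.9, 179.8]
tcp_rot: [3.137, -0.001, 1.182]
contact_force: [-0.1, 0.4, -1.2]
opening: 0.55
```

```bash
cat >> h.py <<'E'
def covhand(tag):
    """cover's top plane seen by the wrist camera, in tool-yaw axes about the TCP"""
    s=r.sense();f=grab('wrist',tag);yaw=s['tcp_rot'][2]
    S=Ro.from_euler('z',-yaw).apply(cloud(f).reshape(-1,3)-s['eef_pos']);C=f['pixels'].reshape(-1,3).astype(int)
    m=(abs(S[:,1])<22)&(S[:,0]>14)&(S[:,0]<85)&(S[:,2]>-50)&(S[:,2]<10)&(C.max(1)<90);Q=S[m]
    A=np.c_[Q[:,0],Q[:,1],np.ones(len(Q))]
    c=np.linalg.lstsq(A,Q[:,2],rcond=None)[0];k=abs(A@c-Q[:,2])<3;c=np.linalg.lstsq(A[k],Q[k,2],rcond=None)[0]
    return len(Q),k.sum(),'slope deg x,y',np.degrees(np.arctan(c[:2])).round(1),'z at TCP',c[2].round(1),'x',np.percentile(Q[k,0],[1,99]).round(1),'y',np.percentile(Q[k,1],[1,99]).round(1)
E
python3 - <<'E'
from h import *
s=r.sense();print(s['eef_pos'],s['tcp_rot'],s['contact_force'],s['opening']);print(covhand('w15'))
E
```

```text
[560.69654984   6.90049674 179.77020022] [ 3.13713955e+00 -9.05489648e-04  1.18183312e+00] [-0.14998387  0.36793156 -1.16574867] 0.5495738820984496
(6007, np.int64(6007), 'slope deg x,y', array([-10.7,   0.9]), 'z at TCP', np.float64(-13.2), 'x', array([14.4, 67. ]), 'y', array([-21.7,  20.2]))
```

```bash
python3 - <<'E'
from h import *
s=r.sense();v=np.array([-np.sin(s['tcp_rot'][2]),np.cos(s['tcp_rot'][2]),0])
T=Ro.from_euler('z',np.radians(85)-s['tcp_rot'][2])*Ro.from_rotvec(-np.radians(10.5)*v)
print(T.as_rotvec().round(3),((np.array([636.8,252.6,90])-s['eef_pos'])/10).round(2))
E
```

```text
[ 0.179 -0.043  0.301] [ 7.68 24.57 -8.84]
```

move_arm(
  slide=[
    [0.6,2,0],
    [1.6,5,0],
    [2.7,8.5,0],
    [3.8,12,0],
    [4.9,15.5,0],
    [6,19,0],
    [7,22.5,0],
    [7.7,24.6,-1],
    [7.7,24.6,-4],
    [7.7,24.6,-7],
    [7.7,24.6,-8.8],
    [7.7,24.6,-8.8],
    [7.7,24.6,-8.8],
  ],
  angular=[
    [0.02,-0.005,0.03],
    [0.05,-0.01,0.08],
    [0.09,-0.02,0.14],
    [0.13,-0.03,0.2],
    [0.16,-0.04,0.26],
    [0.179,-0.043,0.301],
    [0.179,-0.043,0.301],
    [0.179,-0.043,0.301],
    [0.179,-0.043,0.301],
    [0.179,-0.043,0.301],
    [0.179,-0.043,0.301],
    [0.179,-0.043,0.301],
    [0.179,-0.043,0.301],
  ],
  hand=[-0.4,-0.4,-0.4,-0.4,-0.4,-0.4,-0.4,-0.4,-0.4,-0.4,-0.4,-0.4,-0.4],
)

```text
clock: 34.48
eef_pos: [637.8, 253.0, 90.4]
tcp_rot: [3.139, -0.184, 1.484]
contact_force: [0.3, -0.4, -0.6]
opening: 0.542
```

```bash
python3 - <<'E'
from h import *
s=r.sense();print(s['eef_pos'],s['tcp_rot'],s['contact_force'],s['opening']);print(covhand('w16'))
f=load('w16');P=cloud(f).reshape(-1,3);C=f['pixels'].reshape(-1,3).astype(int)
m=(np.hypot(P[:,0]-639,P[:,1]-283)<110)&(abs(P[:,2]-3.5)<5)&(np.ptp(C,axis=1)<30)&(C.min(1)>70);Q=P[m]
print('felt',len(Q),cv2.minAreaRect(np.ascontiguousarray(Q[:,:2].astype(np.float32))),np.median(Q[:,2]))
g=grab('scene','s16');P=cloud(g).reshape(-1,3);C=g['pixels'].reshape(-1,3).astype(int)
m=(np.hypot(P[:,0]-639,P[:,1]-283)<70)&(P[:,2]>45)&(P[:,2]<85)&(C.max(1)<80);Q=P[m];print('scene cover',len(Q),np.median(Q,0))
E
```

```text
[637.7901317  253.04913517  90.35019306] [ 3.13883419 -0.1837378   1.48370963] [ 0.30204578 -0.44831784 -0.57424126] 0.5418433819437155
(9630, np.int64(9630), 'slope deg x,y', array([-0.3,  0.9]), 'z at TCP', np.float64(-13.0), 'x', array([14.6, 71. ]), 'y', array([-21.6,  21.5]))
felt 8156 ((638.0241088867188, 263.309326171875), (157.37490844726562, 131.4365234375), 83.78632354736328) 3.6266509842864547
scene cover 163 [642.27016041 254.16263782  75.94221895]
```

move_arm(
  slide=[
    [0,0,-1],
    [0,0,-2.5],
    [0,0,-4],
    [0,0,-4.8],
    [0,0,-5.2],
    [0,0,-5.4],
    [0,0,-5.4],
  ],
  angular=[
    [0,0,0],
    [0,0,0],
    [0,0,0],
    [0,0,0],
    [0,0,0],
    [0,0,0],
    [0,0,0],
  ],
  hand=[-0.4,-0.4,-0.4,-0.4,-0.4,-0.4,-0.4],
)

```text
clock: 35.45
eef_pos: [637.4, 252.9, 35.8]
tcp_rot: [3.139, -0.183, 1.484]
contact_force: [0.2, -0.5, -0.8]
opening: 0.541
```

move_arm(
  slide=[
    [0,0,-0.08],
    [0,0,-0.15],
    [0,0,-0.2],
    [0,0,-0.2],
  ],
  angular=[
    [0,0,0],
    [0,0,0],
    [0,0,0],
    [0,0,0],
  ],
  hand=[-0.4,-0.4,-0.4,-0.4],
)

```text
clock: 35.95
eef_pos: [637.5, 252.9, 34.9]
tcp_rot: [3.139, -0.184, 1.484]
contact_force: [-3.9, -3.0, 8.9]
opening: 0.542
```

move_arm(
  slide=[
    [0,0,0.05],
    [0,0,0.05],
    [0,0,0.05],
    [0,0,0.05],
    [0,0,0.8],
    [0,0,2],
    [0,-1,5],
    [0,-2,9],
    [0,-4,14],
    [0,-6,18],
    [0,-6,22],
    [0,-6,22],
  ],
  angular=[
    [0,0,0],
    [0,0,0],
    [0,0,0],
    [0,0,0],
    [0,0,0],
    [0,0,0],
    [0,0,0],
    [0,0,0],
    [0,0,0],
    [0,0,0],
    [0,0,0],
    [0,0,0],
  ],
  hand=[0.2,0.4,0.6,0.7,0.7,0.7,0.7,0.7,0.7,0.7,0.7,0.7],
)

```text
clock: 37.45
eef_pos: [639.2, 192.9, 258.8]
tcp_rot: [3.132, -0.186, 1.484]
contact_force: [0.1, -0.4, 0.2]
opening: 0.856
```

```bash
python3 - <<'E'
from h import *
s=r.sense();print(s['eef_pos'],s['contact_force'],s['opening'])
f=grab('wrist','w17');g=grab('scene','s17');t=grab('top','t17')
for n,F in (('w',f),('s',g)):
    P=cloud(F).reshape(-1,3);C=F['pixels'].reshape(-1,3).astype(int)
    m=(np.hypot(P[:,0]-639,P[:,1]-283)<65)&(P[:,2]>15)&(P[:,2]<35)&(C.max(1)<90);Q=P[m]
    A=np.c_[Q[:,:2]-[639,283],np.ones(len(Q))];c=np.linalg.lstsq(A,Q[:,2],rcond=None)[0]
    print(n,'cover',len(Q),cv2.minAreaRect(np.ascontiguousarray(Q[:,:2].astype(np.float32))),'slopes',np.degrees(c[:2]),'z',c[2])
    m=(np.hypot(P[:,0]-465,P[:,1]-254)<70)&(P[:,2]>180)&(P[:,2]<210)&(C[:,0]>C[:,2]+40)
    if m.sum()>10: print('bar',m.sum(),P[m].mean(0),np.percentile(P[m][:,2],[5,50,95]))
A=cv2.resize(f['pixels'],(400,300));B=cv2.resize(g['pixels'],(400,300),interpolation=cv2.INTER_AREA)
cv2.imwrite('pics/c17.png',np.hstack([A,B])[...,::-1])
E
```

```text
[639.15723736 192.88721092 258.76295631] [ 0.06389986 -0.42792734  0.18156323] 0.8559779732903988
w cover 2164 ((640.2390747070312, 285.4752197265625), (76.55110931396484, 47.109859466552734), 85.22647857666016) slopes [0.12838751 0.01623297] z 21.66928336379274
bar 1279 [483.21813355 245.13288252 194.96295733] [189.26718275 195.78187124 197.13169376]
s cover 292 ((640.24169921875, 283.0651550292969), (81.36324310302734, 49.645912170410156), 84.57000732421875) slopes [-1.23789434  0.39759359] z 21.49159370057621
bar 68 [467.79481432 250.20408523 196.055384  ] [191.19950567 196.34650973 199.60903699]
```

View pics/c17.png

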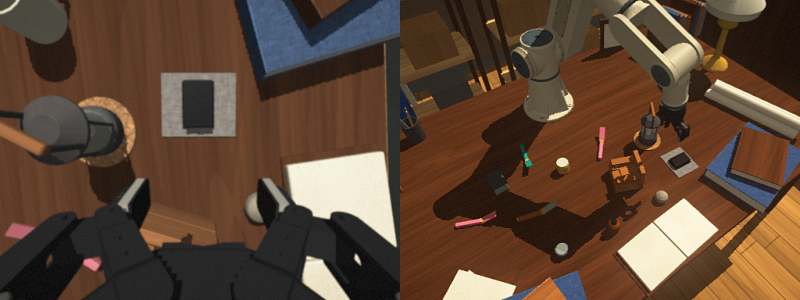

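The picture shows the cover lying flat and centred on the felt mat at (198,105), the lantern upright on the cork mat at (650,125), and the lever on its rest at (535,212). The bystanders are where they were, and the gripper is clear. I'll hand in.

```bash
python3 -c "
from rig import r
print(r.sense()['clock']);print(r.sign_off())"
```

```text
37.6
the job is handed in; nothing more can be done
None
```

The job is done and handed in at 37.6 s, within the 72 s limit. The lantern stands on the cork mat, the cover was levered out and lies on the grey felt mat, and the lever is back on its rest.

**Last checks:**
- **Lantern:** upright on the cork mat. Its bar top is about 196 mm high, matching the mat plus the lantern's height.
- **Cover:** flat on the felt at z≈21.5 mm, within about 2 mm of the mat's centre. The wrist camera put its tilt at 0.1°; the coarser scene camera read 1.2°.
- **Catches:** both sides came out together. The cover stayed propped at about 10° after the lever was drawn back.
- **Lever:** lying in its rest, clear of the stand.
- **Bystanders:** by eye they are where they were; I did not re-measure them.

**What went less well:**
- When releasing the lantern I commanded 9 mm too low for three time steps while the fingers opened. That pressed the lantern on the mat for a moment; I did not read the force then. It stayed upright and in place.
- The lever tip was about 2 mm off my estimate, so I found the ledge by touch before pushing the blade in.

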